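# Set a slide press to its gap gauge

### The job

Lift the gauge with the wider, thicker blade straight up out of its tray pocket by the fin and lay it flat on the bed of the slide press, with the blade between the two guide strips and reaching right through under the pad and past it, while the pad is still clear above it. Then turn the screw knob clockwise to lower the pad until it just presses on the blade, so that the blade would drag but is not jammed tight, and leave it set like that with the gauge in the gap. Leave the other gauge in its pocket, and the cup, the bottle and the vial where they stand.

Things in the scene. Friction and masses are not known exactly. Their poses are not given: they have to be found in the camera images.
- press: slide press, fixed. Origin: level with the underside of its 12 mm aluminium bed plate, 120 mm wide (y) and from -105 to +115 mm in x; x along the bed from the open front end to the back stop, z up. Over x = +55 mm stands a grey portal: posts 24 x 18 mm at y = +-45 mm (72 mm clear between) and a beam 36 mm along x, 112 mm wide, from 78 to 98 mm up; the screw passes down through it at y = 0
- lane (a point): point on the bed's top, 12 mm above the underside of the press, straight below the pad (press x = +55, y = 0 mm); axes as the press. Two guide strips 6 mm high run along x from 35 mm before to 35 mm behind it, the lane between them 42 mm wide. Back stop, 14 mm high, begins 45 mm behind it. The bed's front, 160 to 35 mm before it, is bare
- knob_grip (a point): on the screw's axis, in the black grip bar of the screw knob, 140 mm above the underside of the press at joint 0, falling 3 mm per rad with the screw. Bar 60 long x 12 thick, from 118 to 159 mm up, on a 40 mm disc 6 mm thick; the point's x axis lies along the bar, z up
- screw_knob (a joint): turn of the knob in rad: grows clockwise seen from above; screw, knob and pad fall 3 mm per rad (coarse thread). At 0 the pad's face is 17 mm above the bed and the bar lies along the press's x axis. Self-locking, friction about 0.06 N m: it stays where it is left. Ends at -1 and 6; starts between 0 and 1.2
- press_pad: round black pad, 22 mm diameter, 6 mm thick, under the screw; it does not turn. It is sprung: once on the blade it gives upward 6 mm at 2 N per mm before it is hard. Body origin: on the pad's axis, 29 mm below its face
- pad_face (a point): centre of the pad's underside
- tray: grey gauge tray, fixed, 208 (x) x 150 (y) x 19 mm high; origin: centre of its underside. Two equal pockets 184 x 34 mm along x, centred at y = +-36 mm, floor 5 mm up, 14 mm deep. A gauge lies in each with its handle at the -x end; which gauge lies in which pocket varies. (A tall cabinet bounds the worktop at its left end, y over 0.53 m)
- gauge_thick_fin (a point): grasp point on the fin of the gauge to use (about 120 g), 40 mm above the gauge's flat underside. Handle block 60 long x 30 wide x 16 mm high, carrying an upright fin 50 long x 12 thick that reaches from 16 to 60 mm above the underside. Site axes: x from handle to blade tip, y across the fin, z up
- gauge_thick_tip (a point): middle of the lower edge of that gauge's blade tip, 150 mm along x from the fin's middle and 40 mm below the grasp point; same axes. The flat steel blade, 30 mm wide and 8 mm thick, extends 120 mm from the handle block, its underside level with the block's; gauge 180 mm long in all
- gauge_thin_fin (a point): the same point on the fin of the other gauge, which stays in its pocket: like the first, but its blade is 16 mm wide and 4 mm thick
- cup_a_mid (a point): centre of a loose lidded specimen cup, 68 mm diameter, 72 mm high, standing on the worktop between press and tray
- stain_a_mid (a point): centre of a loose dropper bottle, 33 mm diameter, 88 mm high, standing likewise
- strip_vial_0_mid (a point): centre of a loose vial with flip cap, 33 x 28 mm, 60 mm high, standing likewise

How it is judged:
By the outcome, as a careful person would: the job done as asked, in the order asked, and still so for the second after the job is handed in, with the robot touching nothing.
It also fails if it takes over 72 s, if anything falls off the work surface, if the arm or the gripper's body presses on something with over 40 N, if the wrist force passes 120 N, or if a joint passes its speed limit or range.

### The arm

A 7-joint arm with a two-finger parallel gripper is mounted at the origin on a cart in front of the work surface, level with it; the furniture and walls round the work are solid. World frame = base frame: x ahead of the robot, y to its left, z up, the work surface at z = 0. Lengths are in m, angles in rad, forces in N, time in s.
With the tool pointing down it reaches from about 0.425 to 0.825 m from the base axis. Payload 3.6 kg.
Tool frame: the origin (TCP) lies on the centre line of the jaws, within the pads' length; the fingertips stand 14 mm ahead of it and the grasp point (between the pads) lies 5 mm behind it; x points along the fingers, z is the direction in which the jaws open and shut, and the axes are right-handed (so a half turn about x gives the same grasp; the last joint's range is limited). The gripper opens to 93 mm and grips with 3 to 60 N. Pads are 15 mm wide; open, the fingers measure 128 mm over their backs; the gripper's body (75 mm by 188 mm) begins 65 mm behind the grasp point.
Start: joints at [1.22, 0.615, -0.013, 1.423, 0.008, 1.103, -0.04], TCP at [0.207, -0.616, 0.233] pointing down, gripper open.
Joint ranges: [-3.12, 3.12], [-0.3, 2.06], [-1.34, 1.32], [0.26, 2.42], [-1.36, 4.5], [0.01, 1.98], [-2.84, 2.84]. Speed limits (rad/s): [2.79, 2.79, 3.14, 3.14, 3.14, 3.14, 3.14].

### API

Orientations are given as a unit quaternion [w, x, y, z].
In Python, from workcell import env gives the robot as it stands.
- The arm moves only by the tool apply_moves, never from a script. Its argument "plan" is a list of rows, each an object with "hand": the opening, from 0 (shut) to 1 (fully open); "translation": the shift along the tool's x, y, z in mm, a list of three; "rotation": the turn, a rotation vector about the tool's x, y, z in rad, a list of three. In form: [{"hand": hand, "translation": [tx, ty, tz], "rotation": [wx, wy, wz]}, ...]. A call has 1 to 8 rows; each row shifts and turns the pose as measured when the row begins, along the tool's axes as they then stand; what a row does not reach is not made up. A row lasts 1/8 s, in which the tool goes at most 62.5 mm and 10.7 degrees, less where a joint would pass 70% of its speed; a pose out of reach is approached as far as the arm can. A call with a gripper value outside its range is refused whole. The fingers move at their own pace and stop on an object; "grip_force" is the grip in N (left out, the last holds). Time passes only in rows, so rows that do not move let the fingers close. It gives the time, the measured TCP pose, the force and the opening at its end, in the units of the state.
- env.sense(): the state, without advancing time (a new reading comes with each control period).
- env.grab_frame(name): name is "scene" or "top" or "wrist"; returns a dict with "pixels" (420x560x3 uint8, red, green, blue), "mtx" (3x3 intrinsics, pixels), "rvec" (rotation vector, rad) and "tvec" (3), from world to camera coordinates, as OpenCV has them; the wrist camera has in their place "T_tool_cam" (4x4, takes a point from camera to tool coordinates, whose origin is the TCP and whose axes are the tool frame's). Camera axes: x right, y down, z forward; pixel columns grow to the right and rows downward; lengths in m; the calibration is good to about 2 mm. The wrist camera is an equidistant fisheye: a pixel r from the principal point sees the ray r / f radians off the axis. A picture is of the moment at which its call begins: read the wrist's pose just before it. There is no depth.
- env.job_done(): hands the job in, once; it reports no verdict.
Trained networks look in the newest picture that a camera, given by its name, has taken for a name from the list of things; names that differ only in an ending like _2 or _b are one class to them, and where a whole thing is asked for, a point or a joint stands for the part that bears it (a point fixed in the world has none). Each returns a list of dicts, best first, with "conf" (0 to 1); they miss things now and then, are a little off and sometimes report something else, mostly with a low value. They report only what shows in the picture. A call takes as long as a camera call.
- env.recognise(camera, name): "centre" ([x, y, z] in m, in the coordinates of the camera as it stood for that picture, good to about 4 mm: the middle of the surface that is visible of it).
The state is a dict: "clock": time; "qpos": joint angles; "qd": joint speeds; "effort": joint torques, N m; "ee_pos": TCP position; "eef_rot": TCP orientation; "contact_force": force on the tool from outside, world axes, zero at the start; "wrist_torque": the same for the moment, N m; "finger_gap": finger opening in m.
Only numpy, scipy, OpenCV 4.12 (cv2) and the standard library are available. Lean on these libraries where they do the work, as an engineer would, in place of code of your own. Each camera call takes 0.05 s, during which the arm holds its last target.

## Working session

There is one attempt and no reset: what is moved stays moved. The work goes in short steps, Python scripts to look and compute and a tool call to move; the robot and the scene stay as the last step left them, time stands still between calls to the robot, and variables do not carry over. Pictures are saved under pics/ and viewed, and the job is handed in when it is done.

Besides the shell and the picture viewer there is one more tool, called as name(argument=value, ...), one argument or row to a line, values as JSON. apply_moves: Moves the arm, as the interface text tells. Its arguments: {"type":"object","properties":{"plan":{"type":"array"},"grip_force":{"type":"number"}},"required":["plan"]}

```bash
mkdir -p pics; ls
cat > h.py <<'E'
import numpy as np, cv2
from scipy.spatial.transform import Rotation as R
from workcell import env
def tool():
    s=env.sense(); q=s['eef_rot']; T=np.eye(4); T[:3,:3]=R.from_quat([q[1],q[2],q[3],q[0]]).as_matrix(); T[:3,3]=s['ee_pos']; return T,s
def grab(cam,fn=None):
    T,s=tool(); f=env.grab_frame(cam)
    if cam=='wrist': Twc=T@f['T_tool_cam']
    else:
        M=np.eye(4); M[:3,:3]=cv2.Rodrigues(np.array(f['rvec'],float))[0]; M[:3,3]=np.ravel(f['tvec']); Twc=np.linalg.inv(M)
    if fn: cv2.imwrite('pics/'+fn,cv2.cvtColor(f['pixels'],cv2.COLOR_RGB2BGR))
    return f,Twc
def rec(cam,Twc,names):
    for n in names:
        for d in env.recognise(cam,n)[:3]:
            c=np.array(d['centre']); print(cam,n,round(d['conf'],2),np.round(Twc[:3,:3]@c+Twc[:3,3],4), 'cam',np.round(c,3))
def ray(f,Twc,u,v,z):
    K=f['mtx']; d=Twc[:3,:3]@np.array([(u-K[0,2])/K[0,0],(v-K[1,2])/K[1,1],1]); o=Twc[:3,3]; return o+d*(z-o[2])/d[2]
def proj(f,Twc,P):
    p=np.linalg.inv(Twc)@np.append(P,1); q=f['mtx']@p[:3]; return q[:2]/q[2]
E
python3 - <<'E'
from h import *
print(env.sense())
N=['press','knob_grip','press_pad','pad_face','tray','gauge_thick_fin','gauge_thick_tip','gauge_thin_fin','cup_a_mid','stain_a_mid','strip_vial_0_mid']
for c in ['scene','top']:
    f,T=grab(c,c+'0.png'); print(c,T.round(3),f['mtx']); rec(c,T,N)
E
```

```text
pics
{'clock': 0.0, 'qpos': array([ 1.21946689,  0.61590828, -0.01261873,  1.42491438,  0.00811703,
        1.10339561, -0.04038462]), 'qd': array([ 0.00037339, -0.0005213 ,  0.00097474, -0.00051272,  0.00085322,
       -0.00139789,  0.00101569]), 'effort': array([ 7.03268524e-04, -4.58936727e+01,  2.09097513e-01, -1.65744424e+01,
       -6.10858994e-02,  2.04539410e-02,  2.33523697e-04]), 'ee_pos': array([ 0.20720647, -0.61528013,  0.23148311]), 'eef_rot': array([ 0.57353923,  0.41305874,  0.57503894, -0.41202603]), 'contact_force': array([1.73725709, 0.76677158, 0.91705263]), 'wrist_torque': array([ 0.06828496, -0.02142575,  0.01803231]), 'finger_gap': 0.09313834897685944}
scene [[-0.724 -0.437  0.534  0.077]
 [-0.69   0.451 -0.566  0.559]
 [ 0.006 -0.778 -0.628  0.634]
 [ 0.     0.     0.     1.   ]] [[380.97752051   0.         284.25766373]
 [  0.         380.97752051 207.31219883]
 [  0.           0.           1.        ]]
scene press 0.85 [0.5459 0.3191 0.0082] cam [-0.178  0.174  0.779]
scene knob_grip 0.88 [0.5765 0.3163 0.1322] cam [-0.197  0.062  0.719]
scene press_pad 0.45
[... 629 characters left out ...]
 0.088]
 [-0.004 -0.209 -0.978  1.034]
 [ 0.     0.     0.     1.   ]] [[403.0976317    0.         274.32042227]
 [  0.         403.0976317  210.12363846]
 [  0.           0.           1.        ]]
top press 0.55 [0.5365 0.3048 0.0103] cam [-0.227  0.035  1.04 ]
top knob_grip 0.58 [0.5824 0.3051 0.1458] cam [-0.231 -0.038  0.918]
top tray 0.97 [ 0.5366 -0.1471  0.0175] cam [2.240e-01 1.000e-03 1.039e+00]
top gauge_thin_fin 0.67 [ 0.5075 -0.1873  0.0206] cam [0.266 0.026 1.03 ]
top stain_a_mid 0.57 [0.5073 0.0946 0.0641] cam [-0.015  0.037  0.984]
top strip_vial_0_mid 0.65 [ 0.5185 -0.1106  0.0119] cam [0.189 0.022 1.04 ]
top strip_vial_0_mid 0.6 [0.4242 0.0501 0.0587] cam [0.035 0.116 0.973]
```

View pics/scene0.png

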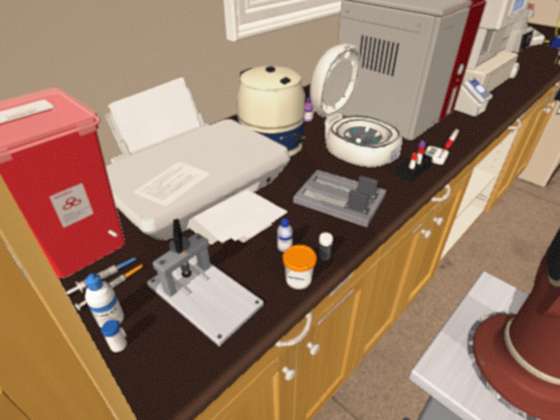

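View pics/top0.png

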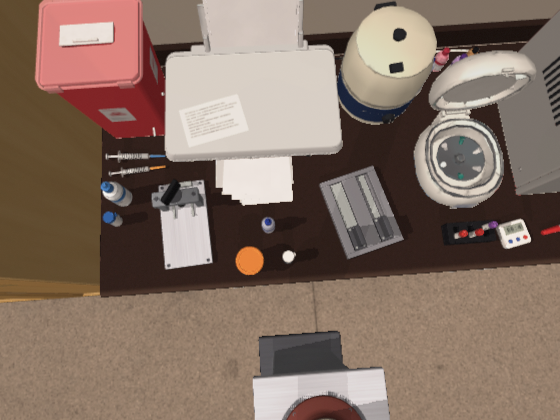

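The tray shows at about (362,212) in the top view, rotated; the press at (185,225) with its knob at (170,192). I'll zoom in to see which blade is wider.

Run:
```python
import cv2
a=cv2.imread('pics/top0.png')
x=cv2.resize(a[160:262,310:410],None,fx=5.5,fy=5.5,interpolation=cv2.INTER_CUBIC)
cv2.imwrite('pics/t_tray.png',x)
x=cv2.resize(a[170:280,140:230],None,fx=5.4,fy=5.4,interpolation=cv2.INTER_CUBIC)
cv2.imwrite('pics/t_press.png',x)
```

```text
(no output)
```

View pics/t_tray.png

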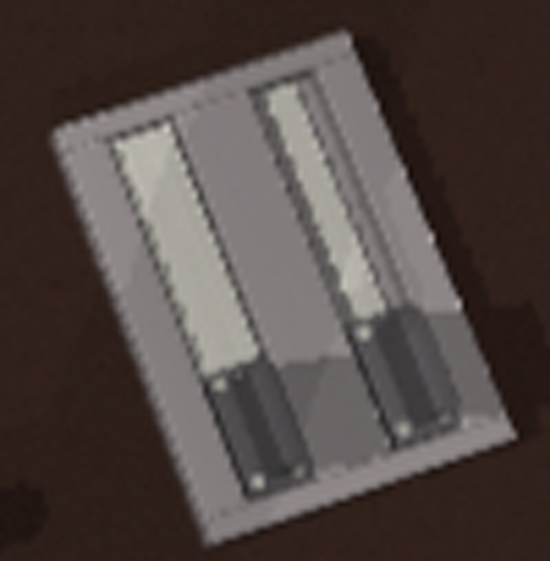

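View pics/t_press.png

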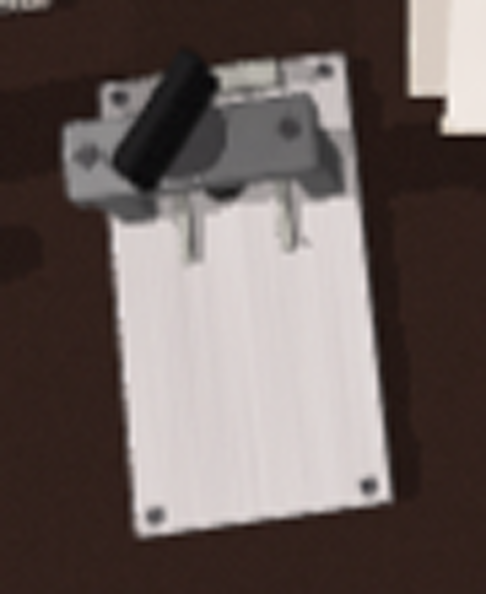

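```bash
cat > fit.py <<'E'
from h import *
from scipy.optimize import least_squares
def fit(px,s,off,f,T,z,model):
    px=(np.array(px)+.5)/s-.5+np.array(off)
    W=np.array([ray(f,T,u,v,z)[:2] for u,v in px]); M=np.array(model)
    def r(p):
        c,sn=np.cos(p[2]),np.sin(p[2]); return ((M@np.array([[c,sn],[-sn,c]])+p[:2])-W).ravel()
    o=least_squares(r,[*W.mean(0),0]); return o.x,r(o.x).reshape(-1,2)*1000,W
E
python3 - <<'E'
from fit import *
f,T=grab('top')
p,r,W=fit([(52,132),(348,32),(515,435),(207,543)],5.5,(310,160),f,T,.019,[(.104,.075),(.104,-.075),(-.104,-.075),(-.104,.075)])
print('tray',p.round(4),np.degrees(p[2]).round(2),r.round(1))
c,s=np.cos(p[2]),np.sin(p[2])
# blade edges/gauge: pocket centre
for n,q in [('pocket+',(0,.036)),('pocket-',(0,-.036))]: print(n,p[:2]+np.array([c*q[0]-s*q[1],s*q[0]+c*q[1]]))
# handle end/ fin top z=.005+.060 and handle corners z=.021 ; blade tip z=.013
for n,u,v,z in [('tipL',112,140,.013),('tipR',172,122,.013),('bladeEndL',205,378,.013),('bladeEndR',262,357,.013),('hBL',247,498,.021),('hBR',310,475,.021)]:
    w=ray(f,T,(u+.5)/5.5-.5+310,(v+.5)/5.5-.5+160,z)[:2]-p[:2]; print(n,(c*w[0]+s*w[1]).round(4),(-s*w[0]+c*w[1]).round(4))
p,r,W=fit([(100,88),(345,52),(390,500),(137,537)],5.4,(140,170),f,T,.012,[(.115,.06),(.115,-.06),(-.105,-.06),(-.105,.06)])
print('press',p.round(4),np.degrees(p[2]).round(2),r.round(1))
c,s=np.cos(p[2]),np.sin(p[2])
print('lane',p[:2]+.055*np.array([c,s]))
for z in (.156,.159):
  k=np.array([ray(f,T,(u+.5)/5.4-.5+140,(v+.5)/5.4-.5+170,z)[:2] for u,v in [(135,180),(195,62)]])
  print('knobbar',k.mean(0),np.degrees(np.arctan2(*(k[1]-k[0])[::-1])))
E
```

```text
tray [ 0.5356 -0.1447  0.2578] 14.77 [[ 1.5 -0.1]
 [ 0.8  1. ]
 [-1.5  0.5]
 [-0.8 -1.3]]
pocket+ [ 0.52642842 -0.10986813]
pocket- [ 0.5447829  -0.17948934]
tipL 0.0909 0.0486
tipR 0.09 0.0184
bladeEndL -0.0308 0.0482
bladeEndR -0.0302 0.0194
hBL -0.0898 0.0518
hBR -0.0893 0.0207
press [0.5328 0.309  0.0656] 3.76 [[ 1.1  0.3]
 [-0.4  0.3]
 [-0.6 -1. ]
 [ 0.   0.3]]
lane [0.58770103 0.31257509]
knobbar [0.5833898  0.30851044] -27.89496401893228
knobbar [0.58254839 0.30775704] -27.894964018932246
```

```bash
cat >> h.py <<'E'
def goal(P,zdir,xdir=(0,0,-1)):
    """grasp point at P, jaw axis zdir (deg yaw or other, either sign)"""
    T,s=tool(); x=np.array(xdir,float)
    best=None
    for a in (0,180):
        z=np.array([np.cos(np.radians(zdir+a)),np.sin(np.radians(zdir+a)),0]); y=np.cross(z,x)
        Rg=np.c_[x,y,z]; rv=R.from_matrix(T[:3,:3].T@Rg).as_rotvec()
        if best is None or np.linalg.norm(rv)<np.linalg.norm(best[0]): best=(rv,Rg)
    rv,Rg=best
    tcp=np.array(P)+0.005*x   # grasp point lies 5 mm behind TCP
    d=T[:3,:3].T@(tcp-T[:3,3])*1000
    print('t',round(float(s['clock']),2),'tcp',T[:3,3].round(4),'goal tcp',tcp.round(4),'\n d_tool_mm',d.round(1),'rotvec',rv.round(4),'gap',round(float(s['finger_gap'])*1000,1),'F',s['contact_force'].round(1),'\n q',s['qpos'].round(3))
    return d,rv
def plan(P,zdir,n):
    """rows with straight world path & constant rotation"""
    d,rv=goal(P,zdir); d=d/n; r=R.from_rotvec(rv/n); 
    for i in range(n): print((r.inv()**i).apply(d).round(1), (rv/n).round(4))
E
python3 - <<'E'
from h import *
T,s=tool(); print(T.round(3))
p=np.array([.5356,-.1447]);a=.2578;c,s=np.cos(a),np.sin(a)
fin=p+np.array([c*-.06-s*.0345,s*-.06+c*.0345]); print(fin)
goal([*fin,.15],np.degrees(a)+90)
E
```

```text
[[ 0.     0.948  0.319  0.207]
 [ 0.     0.319 -0.948 -0.616]
 [-1.     0.    -0.     0.233]
 [ 0.     0.     0.     1.   ]]
[ 0.4687869  -0.12663735]
t 1.25 tcp [ 0.2074 -0.616   0.2326] goal tcp [ 0.4688 -0.1266  0.145 ] 
 d_tool_mm [  87.7  403.8 -380.3] rotvec [ 0.067  -0.0001 -0.0001] gap 92.8 F [0.1 1.  0. ] 
 q [ 1.22   0.615 -0.013  1.423  0.008  1.103 -0.04 ]
```

apply_moves(
  plan=[
    {"hand": 1,"translation": [0,20,-19],"rotation": [0.008,0,0]},
    {"hand": 1,"translation": [0,34,-32],"rotation": [0.008,0,0]},
    {"hand": 1,"translation": [0,34,-32],"rotation": [0.008,0,0]},
    {"hand": 1,"translation": [0,34,-32],"rotation": [0.008,0,0]},
    {"hand": 1,"translation": [0,34,-32],"rotation": [0.008,0,0]},
    {"hand": 1,"translation": [0,34,-32],"rotation": [0.008,0,0]},
    {"hand": 1,"translation": [0,34,-32],"rotation": [0.008,0,0]},
    {"hand": 1,"translation": [0,34,-32],"rotation": [0.008,0,0]},
  ],
)

```text
clock: 2.25
ee_pos: [0.3875, -0.3047, 0.2324]
eef_rot: [0.56, 0.433, 0.557, -0.435]
contact_force: [0.7, 0.3, 0.0]
finger_gap: 0.0932
```

Run:
```python
from h import *
goal([.4688,-.1266,.15],104.77)
```

```text
t 2.25 tcp [ 0.3875 -0.3047  0.2324] goal tcp [ 0.4688 -0.1266  0.145 ] 
 d_tool_mm [  86.5  122.7 -153.1] rotvec [-0.0086  0.0056 -0.0004] gap 93.2 F [0.7 0.3 0. ] 
 q [ 0.648  0.371 -0.039  1.87   0.022  0.896 -0.724]
```

apply_moves(
  plan=[
    {"hand": 1,"translation": [0,25,-31],"rotation": [0,0,0]},
    {"hand": 1,"translation": [0,25,-31],"rotation": [0,0,0]},
    {"hand": 1,"translation": [0,25,-31],"rotation": [0,0,0]},
    {"hand": 1,"translation": [10,25,-31],"rotation": [0,0,0]},
    {"hand": 1,"translation": [20,22,-28],"rotation": [0,0,0]},
    {"hand": 1,"translation": [0,0,0],"rotation": [0,0,0]},
  ],
)

```text
clock: 3.0
ee_pos: [0.474, -0.1175, 0.203]
eef_rot: [0.564, 0.432, 0.556, -0.431]
contact_force: [0.0, -0.3, -0.6]
finger_gap: 0.0932
```

Run:
```python
from h import *
goal([.4688,-.1266,.15],104.77)
f,T=grab('wrist','w1.png'); rec('wrist',T,['gauge_thick_fin','gauge_thin_fin','tray'])
print(f['mtx'],f['T_tool_cam'].round(3))
grab('top','top1.png')
```

```text
t 3.0 tcp [ 0.474  -0.1175  0.203 ] goal tcp [ 0.4688 -0.1266  0.145 ] 
 d_tool_mm [58.  -7.8  7.1] rotvec [-0.0001  0.0077 -0.0074] gap 93.2 F [ 0.  -0.3 -0.6] 
 q [ 0.261  0.4   -0.09   1.925  0.054  0.808 -1.172]
wrist gauge_thick_fin 0.67 [ 0.5244 -0.1106  0.0155] cam [ 0.006 -0.069  0.334]
wrist gauge_thin_fin 0.9 [ 0.5123 -0.1814  0.0159] cam [ 0.072 -0.041  0.343]
wrist tray 0.76 [ 0.5486 -0.1443  0.0215] cam [ 0.045 -0.081  0.325]
[[325.1922621    0.         277.94441604]
 [  0.         325.1922621  206.09472303]
 [  0.           0.           1.        ]] [[ 0.001 -0.304  0.953 -0.152]
 [ 0.    -0.953 -0.304  0.085]
 [ 1.     0.    -0.001 -0.001]
 [ 0.     0.     0.     1.   ]]
```

View pics/w1.png

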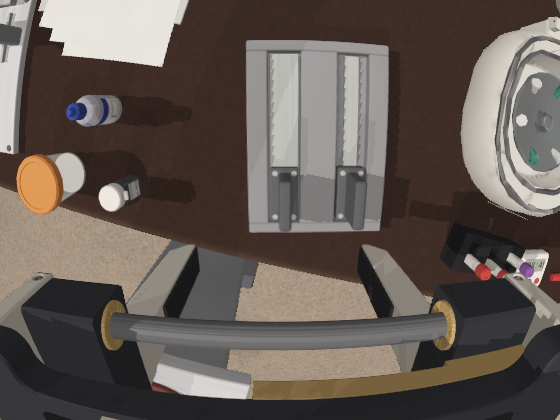

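Left blade (268–300 px) is the wider one. I'll overlay the model to verify the fin pose.

```bash
cat >> h.py <<'E'
def fproj(f,Twc,P):
    P=np.atleast_2d(P); Q=(np.linalg.inv(Twc)@np.c_[P,np.ones(len(P))].T)[:3].T
    return cv2.fisheye.projectPoints(Q[:,None],np.zeros(3),np.zeros(3),f['mtx'],np.zeros(4))[0][:,0]
def fray(f,Twc,u,v,z):
    n=cv2.fisheye.undistortPoints(np.array([[[u,v]]],float),f['mtx'],np.zeros(4))[0,0]
    d=Twc[:3,:3]@np.array([*n,1]); o=Twc[:3,3]; return o+d*(z-o[2])/d[2]
def box(o,yaw,xs,ys,zs):
    c,s=np.cos(yaw),np.sin(yaw)
    return np.array([[o[0]+c*x-s*y,o[1]+s*x+c*y,z] for z in zs for x,y in [(xs[0],ys[0]),(xs[1],ys[0]),(xs[1],ys[1]),(xs[0],ys[1])]])
E
python3 - <<'E'
from h import *
f,T=grab('wrist'); k=4; off=(230,30)
im=cv2.cvtColor(f['pixels'],cv2.COLOR_RGB2BGR)[30:240,230:400]; im=cv2.resize(im,None,fx=2.8,fy=2.8,interpolation=cv2.INTER_CUBIC)
a=.2578; o=(.4688,-.1266)
for B,col in [(box(o,a,(-.025,.025),(-.006,.006),(.065,)),(0,0,255)),(box(o,a,(-.03,.03),(-.015,.015),(.021,)),(0,255,0)),(box(o,a,(.03,.15),(-.015,.015),(.013,)),(255,255,0)),(box((.5356,-.1447),a,(-.104,.104),(-.075,.075),(.019,)),(255,0,255))]:
    q=(fproj(f,T,B)-off+.5)*2.8-.5
    cv2.polylines(im,[np.int32(q.round())],True,col,1)
cv2.imwrite('pics/w1o.png',im)
E
```

```text
(no output)
```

View pics/w1o.png

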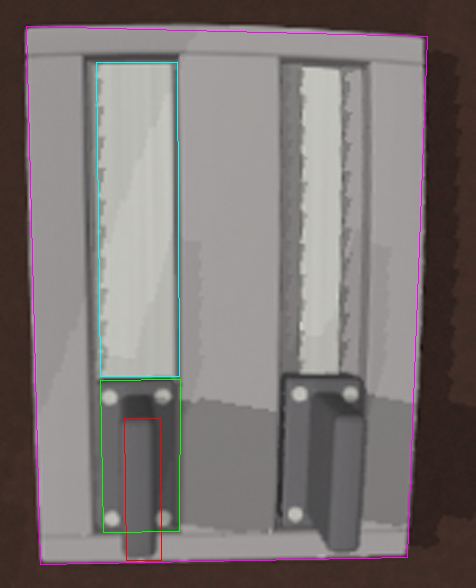

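apply_moves(
  plan=[
    {"hand": 1,"translation": [10,-8,7],"rotation": [0,0.008,-0.007]},
    {"hand": 1,"translation": [30,0,0],"rotation": [0,0,0]},
    {"hand": 1,"translation": [30,0,0],"rotation": [0,0,0]},
    {"hand": 1,"translation": [20,0,0],"rotation": [0,0,0]},
    {"hand": 1,"translation": [0,0,0],"rotation": [0,0,0]},
  ],
)

```text
clock: 3.92
ee_pos: [0.465, -0.1395, 0.1115]
eef_rot: [0.558, 0.436, 0.554, -0.438]
contact_force: [0.2, -0.5, 0.3]
finger_gap: 0.0932
```

Run:
```python
from h import *
goal([.4688,-.1266,.0455],104.77)
```

```text
t 3.92 tcp [ 0.465  -0.1395  0.1115] goal tcp [ 0.4688 -0.1266  0.0405] 
 d_tool_mm [ 70.9   6.7 -12.1] rotvec [-0.02    0.0058 -0.0006] gap 93.2 F [ 0.2 -0.5  0.3] 
 q [ 0.29   0.538 -0.068  2.028  0.073  0.575 -1.162]
```

apply_moves(
  plan=[
    {"hand": 1,"translation": [10,7,-12],"rotation": [-0.02,0.006,0]},
    {"hand": 1,"translation": [10,0,0],"rotation": [0,0,0]},
    {"hand": 1,"translation": [0,0,0],"rotation": [0,0,0]},
  ],
)

```text
clock: 4.3
ee_pos: [0.4701, -0.1264, 0.0914]
eef_rot: [0.561, 0.432, 0.559, -0.431]
contact_force: [-0.5, 0.2, 0.3]
finger_gap: 0.0932
```

Run:
```python
from h import *
goal([.4688,-.1266,.0455],104.77)
```

```text
t 4.3 tcp [ 0.4701 -0.1264  0.0914] goal tcp [ 0.4688 -0.1266  0.0405] 
 d_tool_mm [50.9 -1.5 -0.2] rotvec [ 0.0003  0.0007 -0.003 ] gap 93.2 F [-0.5  0.2  0.3] 
 q [ 0.268  0.574 -0.072  2.04   0.077  0.527 -1.172]
```

The neighbouring fin is close, so I'll narrow the jaws to about 50 mm before descending.

apply_moves(
  plan=[
    {"hand": 0.5,"translation": [0,0,0],"rotation": [0,0,0]},
    {"hand": 0.5,"translation": [0,-1,0],"rotation": [0,0,0]},
    {"hand": 0.5,"translation": [0,0,0],"rotation": [0,0,0]},
    {"hand": 0.5,"translation": [20,0,0],"rotation": [0,0,0]},
    {"hand": 0.5,"translation": [20,0,0],"rotation": [0,0,0]},
    {"hand": 0.5,"translation": [8,0,0],"rotation": [0,0,0]},
    {"hand": 0.5,"translation": [0,0,0],"rotation": [0,0,0]},
  ],
)

```text
clock: 5.18
ee_pos: [0.4714, -0.1276, 0.0445]
eef_rot: [0.563, 0.433, 0.557, -0.43]
contact_force: [-0.4, -0.4, 0.1]
finger_gap: 0.0465
```

Run:
```python
from h import *
goal([.4688,-.1266,.0455],104.77)
f,T=grab('wrist','w2.png')
```

```text
t 5.17 tcp [ 0.4714 -0.1276  0.0445] goal tcp [ 0.4688 -0.1266  0.0405] 
 d_tool_mm [ 3.9 -2.2 -1.7] rotvec [-0.0003  0.0039 -0.0081] gap 46.5 F [-0.4 -0.4  0.1] 
 q [ 0.259  0.66  -0.058  2.072  0.09   0.403 -1.182]
```

View pics/w2.png

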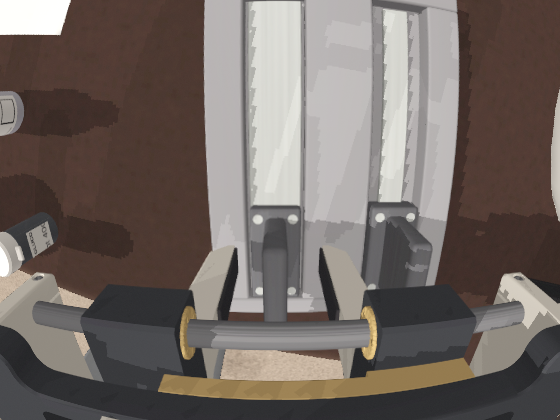

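Fin at (275,270) sits between the fingers (237 and 321). Final trim, then grip.

apply_moves(
  plan=[
    {"hand": 0.5,"translation": [4,-2,-1.5],"rotation": [0,0.004,-0.008]},
    {"hand": 0.5,"translation": [0,0,0],"rotation": [0,0,0]},
    {"hand": 0.0,"translation": [0,0,0],"rotation": [0,0,0]},
    {"hand": 0.0,"translation": [0,0,0],"rotation": [0,0,0]},
    {"hand": 0.0,"translation": [0,0,0],"rotation": [0,0,0]},
    {"hand": 0.0,"translation": [0,0,0],"rotation": [0,0,0]},
    {"hand": 0.0,"translation": [0,0,0],"rotation": [0,0,0]},
  ],
  grip_force=35,
)

```text
clock: 6.1
ee_pos: [0.4702, -0.1269, 0.0422]
eef_rot: [0.561, 0.432, 0.559, -0.431]
contact_force: [0.3, 0.1, -1.4]
finger_gap: 0.0117
```

Run:
```python
from h import *
goal([.4688,-.1266,.0455],104.77)
```

```text
t 6.1 tcp [ 0.4702 -0.1269  0.0422] goal tcp [ 0.4688 -0.1266  0.0405] 
 d_tool_mm [ 1.6 -1.3 -0.7] rotvec [-0.0004  0.0015 -0.0032] gap 11.7 F [ 0.3  0.1 -1.4] 
 q [ 0.257  0.664 -0.057  2.072  0.09   0.404 -1.183]
```

apply_moves(
  plan=[
    {"hand": 0.0,"translation": [-8,0,0],"rotation": [0,0,0]},
    {"hand": 0.0,"translation": [-12,0,0],"rotation": [0,0,0]},
    {"hand": 0.0,"translation": [-20,0,0],"rotation": [0,0,0]},
    {"hand": 0.0,"translation": [-25,0,0],"rotation": [0,0,0]},
    {"hand": 0.0,"translation": [-25,0,0],"rotation": [0,0,0]},
    {"hand": 0.0,"translation": [-25,0,0],"rotation": [0,0,0]},
    {"hand": 0.0,"translation": [0,0,0],"rotation": [0,0,0]},
  ],
)

```text
clock: 6.98
ee_pos: [0.4692, -0.1269, 0.1644]
eef_rot: [0.562, 0.432, 0.558, -0.431]
contact_force: [-0.1, 0.2, -0.7]
finger_gap: 0.012
```

Run:
```python
from h import *
p=np.array([.5877,.3126]);a=.0656;c,s=np.cos(a),np.sin(a)
g=lambda x:p+np.array([c*x,s*x])
print(g(-.122),g(-.205))
plan([*g(-.205),.175],np.degrees(a)+90,12)
f,T=grab('wrist','w3.png'); grab('scene','scene3.png')
```

```text
[0.46596241 0.30460254] [0.38314094 0.29916164]
t 6.97 tcp [ 0.4692 -0.1269  0.1644] goal tcp [0.3831 0.2992 0.17  ] 
 d_tool_mm [  -6.5   25.2 -433.9] rotvec [ 0.1917  0.0019 -0.0046] gap 12.0 F [-0.1  0.2 -0.7] 
 q [ 0.281  0.454 -0.088  1.974  0.059  0.711 -1.156]
[ -0.5   2.1 -36.2] [ 0.016   0.0002 -0.0004]
[ -0.5   1.5 -36.2] [ 0.016   0.0002 -0.0004]
[ -0.5   0.9 -36.2] [ 0.016   0.0002 -0.0004]
[ -0.5   0.4 -36.2] [ 0.016   0.0002 -0.0004]
[ -0.5  -0.2 -36.2] [ 0.016   0.0002 -0.0004]
[ -0.5  -0.8 -36.2] [ 0.016   0.0002 -0.0004]
[ -0.5  -1.4 -36.2] [ 0.016   0.0002 -0.0004]
[ -0.5  -2.  -36.2] [ 0.016   0.0002 -0.0004]
[ -0.5  -2.5 -36.1] [ 0.016   0.0002 -0.0004]
[ -0.5  -3.1 -36.1] [ 0.016   0.0002 -0.0004]
[ -0.5  -3.7 -36. ] [ 0.016   0.0002 -0.0004]
[ -0.5  -4.3 -36. ] [ 0.016   0.0002 -0.0004]
```

View pics/w3.png

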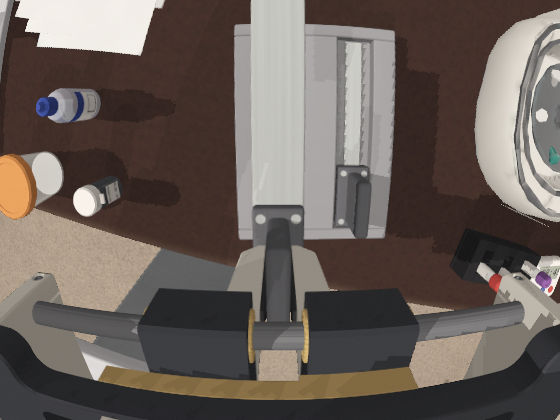

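View pics/scene3.png

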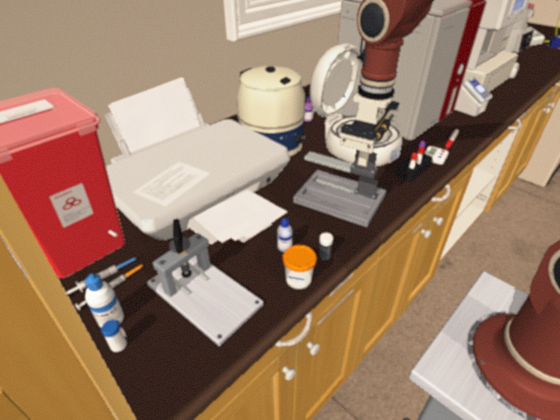

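The gauge is out, level; the other is still in its pocket. Transport goes around the inner reach limit and short of the portal.

apply_moves(
  plan=[
    {"hand": 0.0,"translation": [0,4,-20],"rotation": [0.012,0,0]},
    {"hand": 0.0,"translation": [0,5,-36],"rotation": [0.02,0,0]},
    {"hand": 0.0,"translation": [0,5,-36],"rotation": [0.02,0,0]},
    {"hand": 0.0,"translation": [0,4,-36],"rotation": [0.02,0,0]},
    {"hand": 0.0,"translation": [0,4,-36],"rotation": [0.02,0,0]},
  ],
)

```text
clock: 7.7
ee_pos: [0.4492, 0.0391, 0.1561]
eef_rot: [0.534, 0.457, 0.54, -0.464]
contact_force: [0.3, -0.5, -0.9]
finger_gap: 0.0115
```

Run:
```python
from h import *
plan([.425,.16,.175],93.76,4)
```

```text
t 7.7 tcp [0.4492 0.0391 0.1561] goal tcp [0.425 0.16  0.17 ] 
 d_tool_mm [ -13.7   -5.7 -123.2] rotvec [0.0878 0.     0.0134] gap 11.5 F [ 0.3 -0.5 -0.9] 
 q [-0.091  0.428 -0.061  2.059  0.04   0.668 -1.596]
[ -3.4  -1.4 -30.8] [0.0219 0.     0.0033]
[ -3.4  -2.1 -30.8] [0.0219 0.     0.0033]
[ -3.5  -2.7 -30.7] [0.0219 0.     0.0033]
[ -3.5  -3.4 -30.6] [0.0219 0.     0.0033]
```

apply_moves(
  plan=[
    {"hand": 0.0,"translation": [-6,-2,-31],"rotation": [0.022,0,0.005]},
    {"hand": 0.0,"translation": [-5,-3,-31],"rotation": [0.022,0,0.004]},
    {"hand": 0.0,"translation": [-4,-4,-31],"rotation": [0.022,0,0.004]},
    {"hand": 0.0,"translation": [-2,-5,-28],"rotation": [0.015,0,0]},
  ],
)

```text
clock: 8.2
ee_pos: [0.4161, 0.1616, 0.1684]
eef_rot: [0.515, 0.478, 0.52, -0.485]
contact_force: [-0.3, -0.1, -0.2]
finger_gap: 0.0116
```

Run:
```python
from h import *
plan([.388,.2995,.165],93.76,4)
```

```text
t 8.2 tcp [0.4161 0.1616 0.1684] goal tcp [0.388  0.2995 0.16  ] 
 d_tool_mm [   8.3  -18.1 -139.6] rotvec [0.006  0.0022 0.0119] gap 11.6 F [-0.3 -0.1 -0.2] 
 q [-0.384  0.402 -0.046  2.058  0.025  0.694 -1.945]
[  2.1  -4.5 -34.9] [0.0015 0.0005 0.003 ]
[  2.1  -4.6 -34.9] [0.0015 0.0005 0.003 ]
[  2.1  -4.6 -34.9] [0.0015 0.0005 0.003 ]
[  2.1  -4.7 -34.9] [0.0015 0.0005 0.003 ]
```

apply_moves(
  plan=[
    {"hand": 0.0,"translation": [0,-8,-30],"rotation": [0.003,0,0.005]},
    {"hand": 0.0,"translation": [0,-5,-34],"rotation": [0.002,0,0.005]},
    {"hand": 0.0,"translation": [0,-5,-34],"rotation": [0.001,0,0.002]},
    {"hand": 0.0,"translation": [0,0,-30],"rotation": [0,0,0]},
    {"hand": 0.0,"translation": [0,0,0],"rotation": [0,0,0]},
    {"hand": 0.0,"translation": [0,0,0],"rotation": [0,0,0]},
  ],
)

```text
clock: 8.95
ee_pos: [0.3828, 0.2903, 0.1605]
eef_rot: [0.517, 0.476, 0.518, -0.489]
contact_force: [-0.6, -0.9, -0.1]
finger_gap: 0.0116
```

Run:
```python
from h import *
goal([.388,.2995,.165],93.76)
f,T=grab('wrist','w4.png'); rec('wrist',T,['press','knob_grip','gauge_thick_fin'])
a=.0656;o=(.5328,.309)
im=cv2.cvtColor(f['pixels'],cv2.COLOR_RGB2BGR)
for B,col in [(box(o,a,(-.105,.115),(-.06,.06),(.012,)),(0,0,255)),(box(o,a,(.037,.073),(-.056,.056),(.098,)),(0,255,0)),(box(o,a,(.02,.09),(-.021,.021),(.018,)),(255,255,0))]:
    cv2.polylines(im,[np.int32(fproj(f,T,B).round())],True,col,1)
cv2.imwrite('pics/w4o.png',im)
```

```text
t 8.95 tcp [0.3828 0.2903 0.1605] goal tcp [0.388  0.2995 0.16  ] 
 d_tool_mm [ 0.3  5.9 -8.8] rotvec [0.004  0.0112 0.0142] gap 11.6 F [-0.6 -0.9 -0.1] 
 q [-0.661  0.46  -0.048  1.976  0.033  0.724 -2.23 ]
wrist knob_grip 0.64 [0.4996 0.3304 0.0111] cam [-0.032 -0.126  0.274]
wrist gauge_thick_fin 0.68 [0.4472 0.2979 0.1288] cam [-0.002 -0.037  0.18 ]
wrist gauge_thick_fin 0.23 [0.4234 0.1585 0.0727] cam [ 0.135 -0.023  0.245]
```

View pics/w4.png

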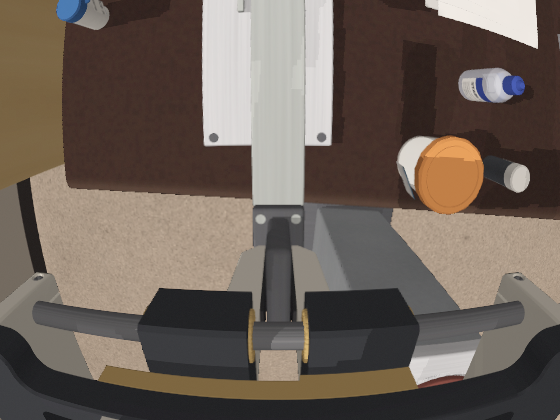

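View pics/w4o.png

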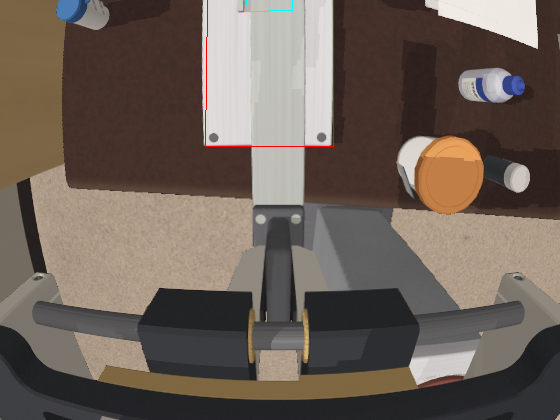

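apply_moves(
  plan=[
    {"hand": 0.0,"translation": [0,6,-9],"rotation": [0.004,0.011,0.014]},
    {"hand": 0.0,"translation": [15,0,0],"rotation": [0,0,0]},
    {"hand": 0.0,"translation": [20,0,0],"rotation": [0,0,0]},
    {"hand": 0.0,"translation": [20,0,0],"rotation": [0,0,0]},
    {"hand": 0.0,"translation": [0,0,0],"rotation": [0,0,0]},
    {"hand": 0.0,"translation": [0,0,0],"rotation": [0,0,0]},
  ],
)

```text
clock: 9.9
ee_pos: [0.3934, 0.3018, 0.1069]
eef_rot: [0.515, 0.489, 0.514, -0.48]
contact_force: [-0.2, 0.5, -1.1]
finger_gap: 0.0121
```

Run:
```python
from h import *
goal([.388,.2995,.0580],93.76)
```

```text
t 9.9 tcp [0.3934 0.3018 0.1069] goal tcp [0.388  0.2995 0.053 ] 
 d_tool_mm [53.8 -6.1  2.3] rotvec [-0.0062 -0.0074 -0.0102] gap 12.1 F [-0.2  0.5 -1.1] 
 q [-0.671  0.553 -0.04   2.012  0.04   0.564 -2.25 ]
```

apply_moves(
  plan=[
    {"hand": 0.0,"translation": [10,-6,2],"rotation": [-0.004,-0.005,-0.007]},
    {"hand": 0.0,"translation": [15,0,0],"rotation": [0,0,0]},
    {"hand": 0.0,"translation": [12,0,0],"rotation": [0,0,0]},
    {"hand": 0.0,"translation": [0,0,0],"rotation": [0,0,0]},
    {"hand": 0.0,"translation": [0,0,0],"rotation": [0,0,0]},
  ],
)

```text
clock: 10.52
ee_pos: [0.388, 0.3004, 0.07]
eef_rot: [0.516, 0.486, 0.516, -0.481]
contact_force: [0.1, 0.4, -0.9]
finger_gap: 0.012
```

Run:
```python
from h import *
goal([.388,.2995,.0580],93.76)
goal([.388,.2995,.0580],93.76)
f,T=grab('wrist','w5.png'); goal([.388,.2995,.0580],93.76); grab('scene','scene5.png')
```

```text
t 10.53 tcp [0.388  0.3004 0.07  ] goal tcp [0.388  0.2995 0.053 ] 
 d_tool_mm [17.  -0.2  1. ] rotvec [-0.0017 -0.0047 -0.0058] gap 12.0 F [ 0.1  0.4 -0.9] 
 q [-0.678  0.614 -0.037  2.05   0.046  0.471 -2.256]
t 10.53 tcp [0.388  0.3004 0.07  ] goal tcp [0.388  0.2995 0.053 ] 
 d_tool_mm [17.  -0.2  1. ] rotvec [-0.0017 -0.0047 -0.0058] gap 12.0 F [ 0.1  0.4 -0.9] 
 q [-0.678  0.614 -0.037  2.05   0.046  0.471 -2.256]
t 10.57 tcp [0.388  0.3004 0.07  ] goal tcp [0.388  0.2995 0.053 ] 
 d_tool_mm [17.  -0.1  1. ] rotvec [-0.0016 -0.0046 -0.0058] gap 11.6 F [-0.2  0.4 -0.9] 
 q [-0.678  0.614 -0.037  2.05   0.046  0.471 -2.256]
```

View pics/w5.png

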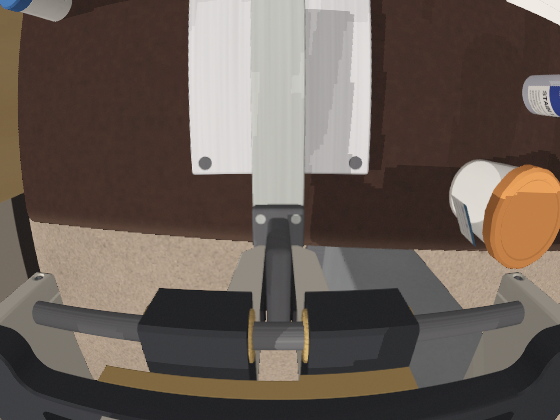

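View pics/scene5.png

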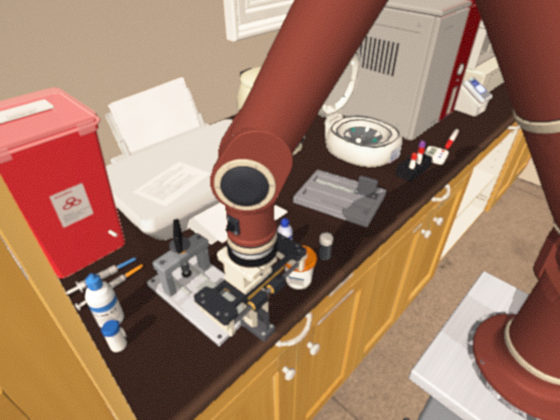

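apply_moves(
  plan=[
    {"hand": 0.0,"translation": [8,0,1],"rotation": [-0.001,-0.004,-0.005]},
    {"hand": 0.0,"translation": [7,0,0],"rotation": [0,0,0]},
    {"hand": 0.0,"translation": [0,0,0],"rotation": [0,0,0]},
    {"hand": 0.0,"translation": [0,0,0],"rotation": [0,0,0]},
  ],
)

```text
clock: 11.12
ee_pos: [0.3886, 0.2996, 0.0544]
eef_rot: [0.516, 0.484, 0.516, -0.483]
contact_force: [0.7, -0.2, -1.5]
finger_gap: 0.0119
```

Run:
```python
from h import *
goal([.388,.2995,.0580],93.76)
f,T=grab('scene'); im=cv2.cvtColor(f['pixels'],cv2.COLOR_RGB2BGR)
cv2.imwrite('pics/s6.png',cv2.resize(im[210:350,130:300],None,fx=4.2,fy=4.2,interpolation=cv2.INTER_CUBIC))
```

```text
t 11.12 tcp [0.3886 0.2996 0.0544] goal tcp [0.388  0.2995 0.053 ] 
 d_tool_mm [ 1.4 -0.6  0. ] rotvec [-0.0008 -0.0011 -0.0014] gap 11.9 F [ 0.7 -0.2 -1.5] 
 q [-0.678  0.644 -0.035  2.055  0.049  0.441 -2.256]
```

View pics/s6.png

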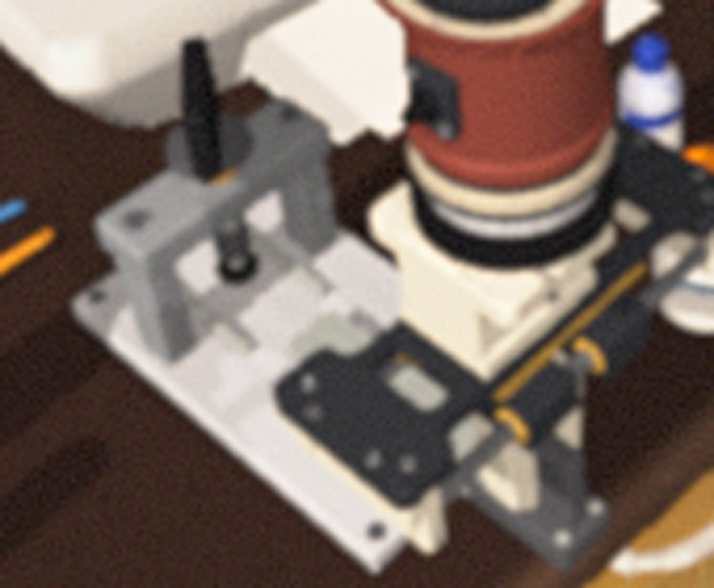

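apply_moves(
  plan=[
    {"hand": 0.0,"translation": [1.5,5,0],"rotation": [0,0,0]},
    {"hand": 0.0,"translation": [0,10,0],"rotation": [0,0,0]},
    {"hand": 0.0,"translation": [0,0,0],"rotation": [0,0,0]},
  ],
)

```text
clock: 11.55
ee_pos: [0.4053, 0.3008, 0.0532]
eef_rot: [0.516, 0.485, 0.516, -0.482]
contact_force: [-1.2, -0.5, -1.3]
finger_gap: 0.0117
```

Run:
```python
from h import *
goal([.4674,.3047,.0580],93.76)
```

```text
t 11.55 tcp [0.4053 0.3008 0.0532] goal tcp [0.4674 0.3047 0.053 ] 
 d_tool_mm [ 0.4 62.3  0.1] rotvec [-0.0011 -0.0016 -0.0028] gap 11.7 F [-1.2 -0.5 -1.3] 
 q [-0.657  0.659 -0.037  2.018  0.052  0.462 -2.239]
```

apply_moves(
  plan=[
    {"hand": 0.0,"translation": [0.5,10,0],"rotation": [0,-0.001,-0.002]},
    {"hand": 0.0,"translation": [0,10,0],"rotation": [0,0,0]},
    {"hand": 0.0,"translation": [0,5,0],"rotation": [0,0,0]},
    {"hand": 0.0,"translation": [0,0,0],"rotation": [0,0,0]},
  ],
)

```text
clock: 12.05
ee_pos: [0.4326, 0.3023, 0.0527]
eef_rot: [0.516, 0.484, 0.516, -0.483]
contact_force: [0.0, 0.1, -0.3]
finger_gap: 0.0118
```

Run:
```python
from h import *
goal([.4674,.3047,.0580],93.76)
f,T=grab('scene'); im=cv2.cvtColor(f['pixels'],cv2.COLOR_RGB2BGR)
cv2.imwrite('pics/s7.png',cv2.resize(im[210:330,130:270],None,fx=5,fy=5,interpolation=cv2.INTER_CUBIC))
```

```text
t 12.05 tcp [0.4326 0.3023 0.0527] goal tcp [0.4674 0.3047 0.053 ] 
 d_tool_mm [-0.3 34.9 -0.2] rotvec [-0.002  -0.0006 -0.0011] gap 11.8 F [ 0.   0.1 -0.3] 
 q [-0.624  0.682 -0.042  1.953  0.055  0.506 -2.212]
```

View pics/s7.png

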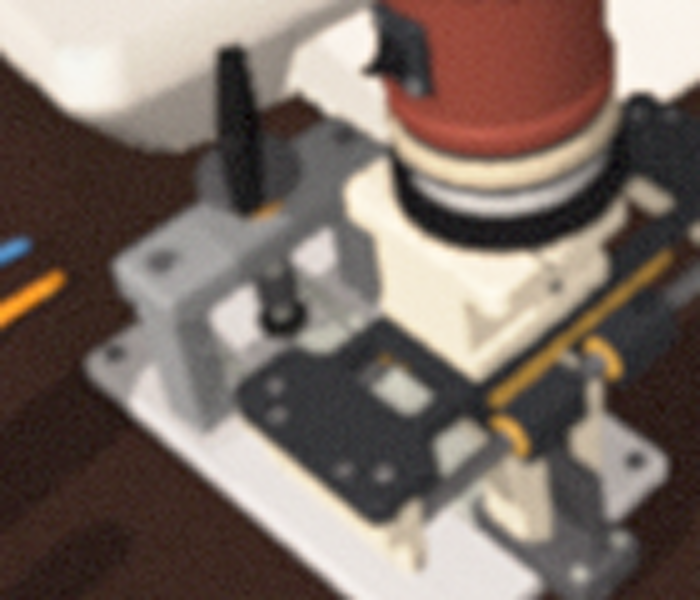

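apply_moves(
  plan=[
    {"hand": 0.0,"translation": [0,8,0],"rotation": [-0.001,0,-0.001]},
    {"hand": 0.0,"translation": [0,10,0],"rotation": [0,0,0]},
    {"hand": 0.0,"translation": [0,10,0],"rotation": [0,0,0]},
    {"hand": 0.0,"translation": [0,4,0],"rotation": [0,0,0]},
    {"hand": 0.0,"translation": [0,0,0],"rotation": [0,0,0]},
    {"hand": 0.0,"translation": [0,0,0],"rotation": [0,0,0]},
  ],
)

```text
clock: 12.85
ee_pos: [0.466, 0.3044, 0.0525]
eef_rot: [0.516, 0.483, 0.516, -0.484]
contact_force: [-0.3, 0.3, -0.8]
finger_gap: 0.0113
```

Run:
```python
from h import *
goal([.4674,.3047,.0545],93.76)
f,T=grab('wrist','w8.png'); f,T=grab('top'); im=cv2.cvtColor(f['pixels'],cv2.COLOR_RGB2BGR)
cv2.imwrite('pics/t8.png',cv2.resize(im[160:280,130:270],None,fx=5,fy=5,interpolation=cv2.INTER_CUBIC))
```

```text
t 12.85 tcp [0.466  0.3044 0.0525] goal tcp [0.4674 0.3047 0.0495] 
 d_tool_mm [ 3.   1.4 -0.2] rotvec [-0.0003 -0.0002  0.001 ] gap 11.3 F [-0.3  0.3 -0.8] 
 q [-0.586  0.711 -0.049  1.871  0.059  0.562 -2.178]
```

View pics/w8.png

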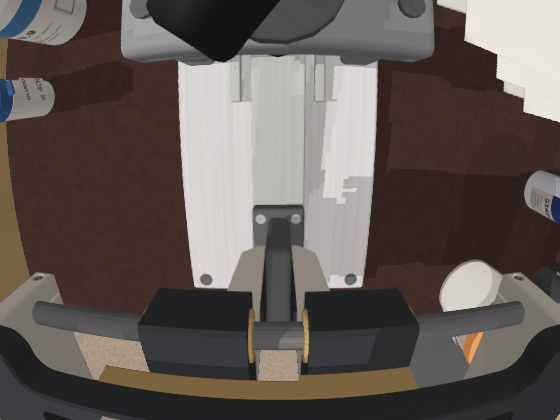

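View pics/t8.png

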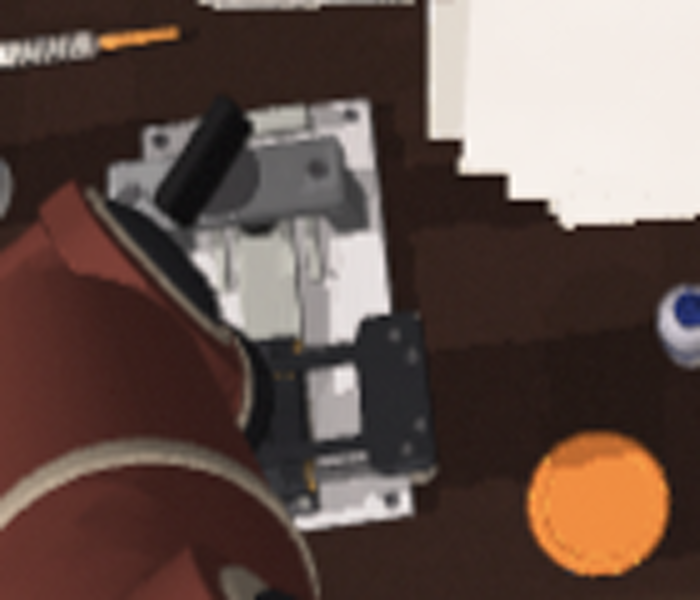

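Blade is centred between the guide strips (242 / 251–303 / 315 px). Lower it gently.

apply_moves(
  plan=[
    {"hand": 0.0,"translation": [1.5,1,0],"rotation": [0,0,0.001]},
    {"hand": 0.0,"translation": [1.5,0,0],"rotation": [0,0,0]},
    {"hand": 0.0,"translation": [0.5,0,0],"rotation": [0,0,0]},
    {"hand": 0.0,"translation": [0,0,0],"rotation": [0,0,0]},
  ],
)

```text
clock: 13.45
ee_pos: [0.4667, 0.3049, 0.0494]
eef_rot: [0.516, 0.484, 0.516, -0.483]
contact_force: [-0.4, -0.6, 0.0]
finger_gap: 0.0118
```

apply_moves(
  plan=[
    {"hand": 0.0,"translation": [0.7,0,0],"rotation": [0,0,0]},
    {"hand": 0.0,"translation": [0,0,0],"rotation": [0,0,0]},
  ],
)

```text
clock: 13.7
ee_pos: [0.4667, 0.305, 0.0493]
eef_rot: [0.516, 0.484, 0.516, -0.483]
contact_force: [-1.2, -0.8, 0.4]
finger_gap: 0.0121
```

apply_moves(
  plan=[
    {"hand": 0.4,"translation": [0,0,0],"rotation": [0,0,0]},
    {"hand": 0.4,"translation": [0,0,0],"rotation": [0,0,0]},
    {"hand": 0.4,"translation": [0,0,0],"rotation": [0,0,0]},
    {"hand": 0.4,"translation": [-15,0,0],"rotation": [0,0,0]},
    {"hand": 0.4,"translation": [-30,0,0],"rotation": [0,0,0]},
    {"hand": 0.4,"translation": [-40,0,0],"rotation": [0,0,0]},
    {"hand": 0.4,"translation": [-40,0,0],"rotation": [0,0,0]},
    {"hand": 0.4,"translation": [-40,0,0],"rotation": [0,0,0]},
  ],
)

```text
clock: 14.7
ee_pos: [0.4654, 0.3039, 0.2192]
eef_rot: [0.516, 0.482, 0.517, -0.484]
contact_force: [1.1, 1.0, 0.4]
finger_gap: 0.0372
```

Run:
```python
from h import *
goal([.5865,.3122,.23],62.1)
f,T=grab('wrist','w9.png'); rec('wrist',T,['knob_grip','gauge_thick_fin'])
a=.0656;o=(.5328,.309)
im=cv2.cvtColor(f['pixels'],cv2.COLOR_RGB2BGR)
for B,col in [(box(o,a,(-.105,.115),(-.06,.06),(.012,)),(0,0,255)),(box(o,a,(.037,.073),(-.056,.056),(.098,)),(0,255,0)),(box(o,a,(-.092,-.042),(-.006,.006),(.072,)),(255,255,0)),(box((.5877,.3126),np.radians(-27.9),(-.03,.03),(-.006,.006),(.157,)),(0,255,255))]:
    cv2.polylines(im,[np.int32(fproj(f,T,B).round())],True,col,1)
cv2.imwrite('pics/w9o.png',im)
```

```text
t 14.7 tcp [0.4654 0.3039 0.2192] goal tcp [0.5865 0.3122 0.225 ] 
 d_tool_mm [ -6.2 121.4  -0.2] rotvec [0.5533 0.0025 0.0029] gap 37.2 F [1.1 1.  0.4] 
 q [-0.575  0.484 -0.064  1.715  0.036  0.947 -2.157]
wrist knob_grip 0.66 [0.5856 0.3093 0.1553] cam [ 0.004 -0.1    0.194]
wrist gauge_thick_fin 0.55 [0.5044 0.3081 0.0203] cam [-0.    -0.064  0.348]
```

View pics/w9o.png

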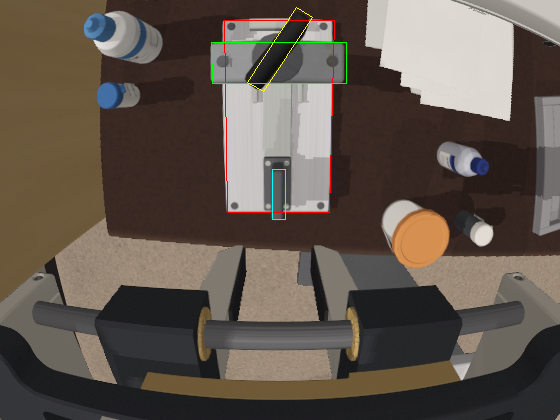

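Run:
```python
from h import *
f,T=grab('wrist')
im=cv2.cvtColor(f['pixels'],cv2.COLOR_RGB2BGR)[0:110,200:360]
cv2.imwrite('pics/w9z.png',cv2.resize(im,None,fx=5,fy=5,interpolation=cv2.INTER_CUBIC))
```

```text
(no output)
```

View pics/w9z.png

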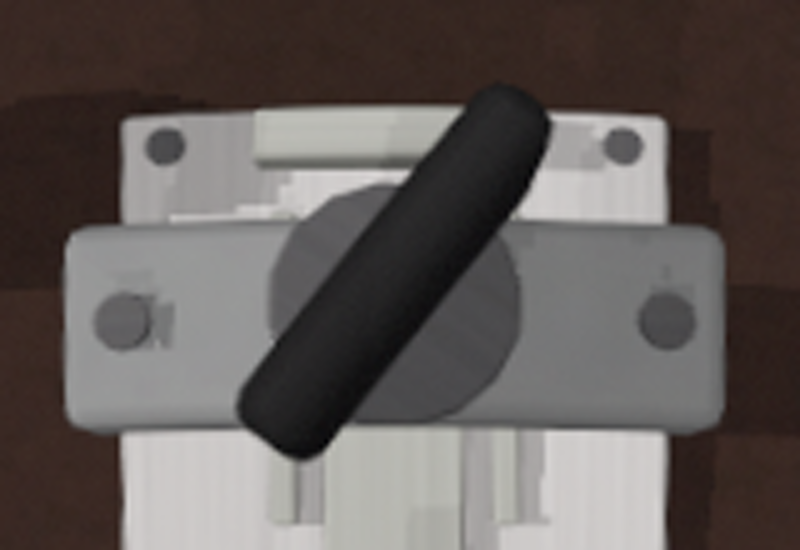

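Run:
```python
from h import *
f,T=grab('wrist')
for a,b,z in [((240,400),(465,100),.157),((330,440),(548,150),.157),((330,440),(548,150),.12)]:
    A,B=[fray(f,T,200+(u+.5)/5-.5,(v+.5)/5-.5,z) for u,v in (a,b)]; d=B-A; print(A,B,np.degrees(np.arctan2(d[1],d[0])))
P=[fray(f,T,200+u/5,v/5,.098)[:2] for u,v in [(123,320),(668,320)]]; print('beam screws mid',np.mean(P,0),np.linalg.norm(P[1]-P[0]))
# disc ellipse z~.1163
P=[fray(f,T,200+u/5,v/5,.1163)[:2] for u,v in [(268,300),(522,300),(390,185),(415,425)]]; print('disc',np.round(P,4),np.mean(P[:2],0),np.mean(P[2:],0))
```

```text
[0.56604174 0.33168422 0.157     ] [0.60826347 0.30555154 0.157     ] -31.754986361297583
[0.56136317 0.3197908  0.157     ] [0.6022968  0.29447435 0.157     ] -31.735777881997784
[0.56324631 0.32128443 0.12      ] [0.61129692 0.29156629 0.12      ] -31.735777881997784
beam screws mid [0.58600157 0.31250471] 0.08974152303871127
disc [[0.5847 0.332 ]
 [0.5873 0.2934]
 [0.6041 0.3146]
 [0.5663 0.3083]] [0.58597695 0.31267123] [0.58522801 0.31147695]
```

```bash
cat > planl.py <<'E'
from h import *
def planl(P,yawz,n,sense=0):
    T,s=tool(); cur=np.degrees(np.arctan2(T[1,2],T[0,2])); dy=(yawz-cur)
    print('cur',cur,'dyaw',dy,'q7',s['qpos'][6]); th=-np.radians(dy)
    tcp=np.array(P)-[0,0,.005]; d=T[:3,:3].T@(tcp-T[:3,3])*1000; print('d',d.round(1))
    for i in range(n): print((R.from_rotvec([-th*i/n,0,0]).apply(d/n)).round(1), round(th/n,4))
E
python3 - <<'E'
from planl import *
planl([.5863,.3123,.224],58.3,16)
E
```

```text
cur -86.1966751981557 dyaw 144.49667519815569 q7 -2.1575415947950285
d [ -2.7 121.6  -0.6]
[-0.2  7.6 -0. ] -0.1576
[-0.2  7.5  1.2] -0.1576
[-0.2  7.2  2.3] -0.1576
[-0.2  6.8  3.4] -0.1576
[-0.2  6.2  4.5] -0.1576
[-0.2  5.4  5.4] -0.1576
[-0.2  4.5  6.1] -0.1576
[-0.2  3.5  6.8] -0.1576
[-0.2  2.4  7.2] -0.1576
[-0.2  1.2  7.5] -0.1576
[-0.2 -0.   7.6] -0.1576
[-0.2 -1.2  7.5] -0.1576
[-0.2 -2.4  7.2] -0.1576
[-0.2 -3.5  6.8] -0.1576
[-0.2 -4.5  6.1] -0.1576
[-0.2 -5.4  5.4] -0.1576
```

apply_moves(
  plan=[
    {"hand": 0.5,"translation": [0,7.6,0],"rotation": [-0.15,0,0]},
    {"hand": 0.5,"translation": [0,7.5,1.2],"rotation": [-0.16,0,0]},
    {"hand": 0.5,"translation": [0,7.2,2.3],"rotation": [-0.16,0,0]},
    {"hand": 0.5,"translation": [0,6.8,3.4],"rotation": [-0.16,0,0]},
    {"hand": 0.5,"translation": [0,6.2,4.5],"rotation": [-0.16,0,0]},
    {"hand": 0.5,"translation": [0,5.4,5.4],"rotation": [-0.16,0,0]},
    {"hand": 0.5,"translation": [0,4.5,6.1],"rotation": [-0.16,0,0]},
    {"hand": 0.5,"translation": [0,3.5,6.8],"rotation": [-0.16,0,0]},
  ],
)

```text
clock: 15.95
ee_pos: [0.5189, 0.3041, 0.2018]
eef_rot: [0.693, 0.059, 0.714, -0.075]
contact_force: [-0.3, -0.6, -0.1]
finger_gap: 0.0464
```

Run:
```python
from planl import *
planl([.5863,.3123,.224],58.3,8)
```

```text
cur -10.881201666393267 dyaw 69.18120166639326 q7 -0.9934998961496808
d [-19.5  20.3  64.2]
[-2.4  2.5  8. ] -0.1509
[-2.4  1.3  8.3] -0.1509
[-2.4  0.   8.4] -0.1509
[-2.4 -1.2  8.3] -0.1509
[-2.4 -2.5  8. ] -0.1509
[-2.4 -3.6  7.6] -0.1509
[-2.4 -4.7  7. ] -0.1509
[-2.4 -5.7  6.2] -0.1509
```

apply_moves(
  plan=[
    {"hand": 0.5,"translation": [-8,2.5,8],"rotation": [-0.15,0,0]},
    {"hand": 0.5,"translation": [-6,1.3,8.3],"rotation": [-0.15,0,0]},
    {"hand": 0.5,"translation": [-4,0,8.4],"rotation": [-0.15,0,0]},
    {"hand": 0.5,"translation": [-3,-1.2,8.3],"rotation": [-0.15,0,0]},
    {"hand": 0.5,"translation": [-3,-2.5,8],"rotation": [-0.15,0,0]},
    {"hand": 0.5,"translation": [-3,-3.6,7.6],"rotation": [-0.15,0,0]},
    {"hand": 0.5,"translation": [-2,-4.7,7],"rotation": [-0.15,0,0]},
    {"hand": 0.5,"translation": [-2,-5.7,6.2],"rotation": [-0.13,0,0]},
  ],
)

```text
clock: 16.95
ee_pos: [0.5817, 0.3083, 0.2136]
eef_rot: [0.589, -0.35, 0.639, 0.349]
contact_force: [0.3, -0.0, -0.2]
finger_gap: 0.0462
```

apply_moves(
  plan=[
    {"hand": 0.5,"translation": [0,0,0],"rotation": [0,0,0]},
  ],
)

```text
clock: 17.08
ee_pos: [0.5815, 0.3075, 0.2115]
eef_rot: [0.588, -0.349, 0.641, 0.348]
contact_force: [-0.2, 0.7, 0.4]
finger_gap: 0.0469
```

Run:
```python
from h import *
goal([.5863,.3123,.21],58.3)
f,T=grab('wrist','w10.png'); rec('wrist',T,['knob_grip'])
```

```text
t 17.07 tcp [0.5815 0.3075 0.2115] goal tcp [0.5863 0.3123 0.205 ] 
 d_tool_mm [ 6.  -1.9  7. ] rotvec [ 0.0145 -0.0658 -0.0349] gap 46.9 F [-0.2  0.7  0.4] 
 q [-0.161  0.774 -0.716  1.338  0.483  1.285  0.13 ]
wrist knob_grip 0.77 [0.5825 0.315  0.1559] cam [0.01  0.018 0.223]
wrist knob_grip 0.62 [ 0.4757 -0.1893  0.0368] cam [-0.469  0.138  0.413]
```

View pics/w10.png

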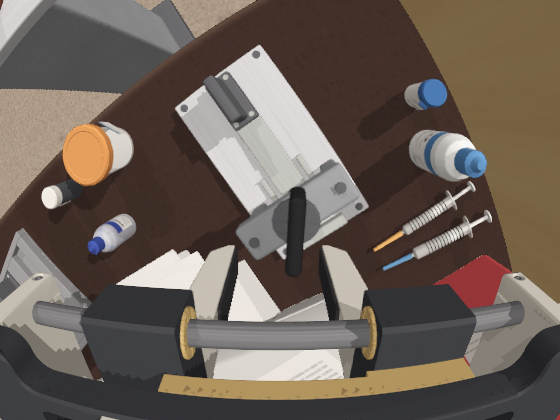

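Bar at (296,232) is ahead of the fingers; the tool has about 0.07 rad of tilt to remove before descending.

apply_moves(
  plan=[
    {"hand": 0.5,"translation": [0,-2,6],"rotation": [0.014,-0.06,-0.032]},
    {"hand": 0.5,"translation": [0,0,0],"rotation": [0,0,0]},
    {"hand": 0.5,"translation": [0,0,0],"rotation": [0,0,0]},
  ],
)

```text
clock: 17.55
ee_pos: [0.5841, 0.3119, 0.2106]
eef_rot: [0.615, -0.344, 0.621, 0.344]
contact_force: [-1.1, 0.9, 0.4]
finger_gap: 0.0466
```

Run:
```python
from h import *
goal([.5863,.3123,.139],58.3)
```

```text
t 17.55 tcp [0.5841 0.3119 0.2106] goal tcp [0.5863 0.3123 0.134 ] 
 d_tool_mm [76.6 -2.   2.1] rotvec [-0.0013 -0.0078 -0.0032] gap 46.6 F [-1.1  0.9  0.4] 
 q [-0.153  0.748 -0.715  1.391  0.499  1.195  0.095]
```

apply_moves(
  plan=[
    {"hand": 0.5,"translation": [8,-1.5,2],"rotation": [0,-0.007,-0.003]},
    {"hand": 0.5,"translation": [15,0,0],"rotation": [0,0,0]},
    {"hand": 0.5,"translation": [8,0,0],"rotation": [0,0,0]},
    {"hand": 0.5,"translation": [0,0,0],"rotation": [0,0,0]},
  ],
)

```text
clock: 18.05
ee_pos: [0.5861, 0.3125, 0.1761]
eef_rot: [0.617, -0.344, 0.619, 0.344]
contact_force: [-0.4, -0.6, 0.5]
finger_gap: 0.0465
```

Run:
```python
from h import *
goal([.5863,.3123,.139],58.3)
f,T=grab('wrist','w11.png')
```

```text
t 18.05 tcp [0.5861 0.3125 0.1761] goal tcp [0.5863 0.3123 0.134 ] 
 d_tool_mm [42.1 -0.3  0.1] rotvec [-0.0018 -0.0032 -0.0013] gap 46.5 F [-0.4 -0.6  0.5] 
 q [-0.157  0.781 -0.699  1.431  0.526  1.125  0.073]
```

View pics/w11.png

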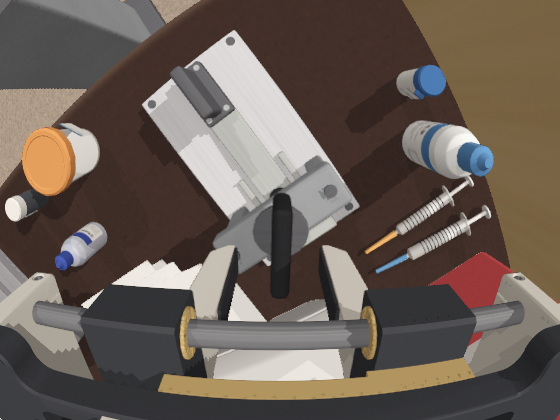

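apply_moves(
  plan=[
    {"hand": 0.5,"translation": [15,0,0],"rotation": [-0.001,-0.003,-0.001]},
    {"hand": 0.5,"translation": [15,0,0],"rotation": [0,0,0]},
    {"hand": 0.5,"translation": [7,0,0],"rotation": [0,0,0]},
    {"hand": 0.5,"translation": [0,0,0],"rotation": [0,0,0]},
    {"hand": 0.5,"translation": [0,0,0],"rotation": [0,0,0]},
  ],
)

```text
clock: 18.73
ee_pos: [0.5864, 0.3127, 0.1369]
eef_rot: [0.618, -0.344, 0.617, 0.344]
contact_force: [0.1, 0.1, 0.1]
finger_gap: 0.0463
```

Run:
```python
from h import *
goal([.5863,.3123,.140],58.3)
f,T=grab('wrist','w12.png')
```

```text
t 18.73 tcp [0.5864 0.3127 0.1369] goal tcp [0.5863 0.3123 0.135 ] 
 d_tool_mm [ 1.9 -0.2 -0.4] rotvec [-0.0009  0.0009 -0.0001] gap 46.3 F [0.1 0.1 0.1] 
 q [-0.163  0.819 -0.679  1.474  0.558  1.047  0.047]
```

View pics/w12.png

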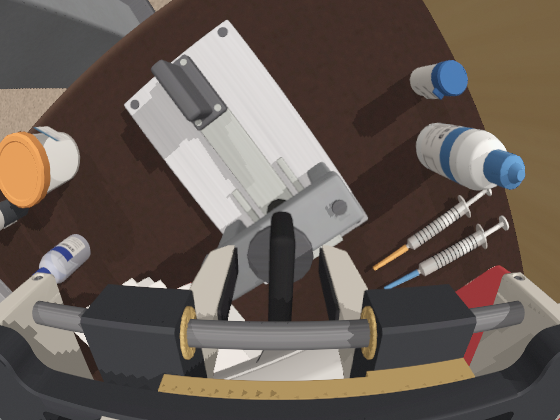

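apply_moves(
  plan=[
    {"hand": 0.0,"translation": [1,0,0],"rotation": [0,0,0]},
    {"hand": 0.0,"translation": [0,0,0],"rotation": [0,0,0]},
    {"hand": 0.0,"translation": [0,0,0],"rotation": [0,0,0]},
    {"hand": 0.0,"translation": [0,0,0],"rotation": [0,0,0]},
    {"hand": 0.0,"translation": [0,0,0],"rotation": [0,0,0]},
  ],
  grip_force=25,
)

```text
clock: 19.4
ee_pos: [0.5871, 0.3136, 0.1371]
eef_rot: [0.619, -0.344, 0.616, 0.344]
contact_force: [0.8, 0.8, 0.3]
finger_gap: 0.0119
```

```bash
cat >> h.py <<'E'
def knob():
    T,s=tool(); yz=np.arctan2(T[1,2],T[0,2]); y0=np.arctan2(T[1,1],T[0,1])
    print('jaw yaw',np.degrees(yz).round(2),'q mod pi',((.0656-(yz-np.pi/2))%np.pi).round(3),'tcp',T[:3,3].round(4),'xaxis',T[:3,0].round(3),'gap',s['finger_gap'].round(4),'F',s['contact_force'].round(1),'M',s['wrist_torque'].round(2),'\nq',s['qpos'].round(3),s['clock'])
E
python3 - <<'E'
from h import *
knob()
E
```

```text
Traceback (most recent call last):
  File "h.py", line 49, in knob
    print('jaw yaw',np.degrees(yz).round(2),'q mod pi',((.0656-(yz-np.pi/2))%np.pi).round(3),'tcp',T[:3,3].round(4),'xaxis',T[:3,0].round(3),'gap',s['finger_gap'].round(4),'F',s['contact_force'].round(1),'M',s['wrist_torque'].round(2),'\nq',s['qpos'].round(3),s['clock'])
                                                                                                                                                   ^^^^^^^^^^^^^^^^^^^^^
AttributeError: 'float' object has no attribute 'round'
```

apply_moves(
  plan=[
    {"hand": 0.0,"translation": [0.3,0,0],"rotation": [0.08,0,0]},
    {"hand": 0.0,"translation": [0.4,0,0],"rotation": [0.12,0,0]},
    {"hand": 0.0,"translation": [0.4,0,0],"rotation": [0.12,0,0]},
    {"hand": 0.0,"translation": [0.4,0,0],"rotation": [0.12,0,0]},
  ],
)

```text
clock: 19.9
ee_pos: [0.5875, 0.3142, 0.1358]
eef_rot: [0.681, -0.196, 0.678, 0.198]
contact_force: [1.1, 1.6, -0.8]
finger_gap: 0.0115
```

```bash
sed -i "s/s\['finger_gap'\].round(4)/s['finger_gap']/" h.py
python3 - <<'E'
from h import *
knob()
E
```

```text
jaw yaw 32.35 q mod pi 1.072 tcp [0.5875 0.3142 0.1358] xaxis [ 0.004  0.003 -1.   ] gap 0.011492893111402919 F [ 1.1  1.6 -0.8] M [-0.17 -0.13  0.1 ] 
q [-0.22   0.792 -0.564  1.476  0.467  1.005 -0.335] 19.9
```

apply_moves(
  plan=[
    {"hand": 0.0,"translation": [0.4,0,-0.5],"rotation": [0.12,0,0]},
    {"hand": 0.0,"translation": [0.4,0,0],"rotation": [0.12,0,0]},
    {"hand": 0.0,"translation": [0.4,0,0],"rotation": [0.12,0,0]},
    {"hand": 0.0,"translation": [0.4,0,0],"rotation": [0.12,0,0]},
    {"hand": 0.0,"translation": [0.4,0,0],"rotation": [0.12,0,0]},
    {"hand": 0.0,"translation": [0.4,0,0],"rotation": [0.12,0,0]},
  ],
)

```text
clock: 20.65
ee_pos: [0.5887, 0.3144, 0.1336]
eef_rot: [0.706, 0.064, 0.702, -0.061]
contact_force: [1.2, 0.7, 0.2]
finger_gap: 0.0117
```

Run:
```python
from h import *
knob()
f,T=grab('scene'); im=cv2.cvtColor(f['pixels'],cv2.COLOR_RGB2BGR)
cv2.imwrite('pics/s13.png',cv2.resize(im[190:340,130:280],None,fx=4,fy=4,interpolation=cv2.INTER_CUBIC))
```

```text
jaw yaw -10.19 q mod pi 1.814 tcp [0.5887 0.3144 0.1336] xaxis [ 0.006  0.004 -1.   ] gap 0.01168661036864669 F [1.2 0.7 0.2] M [-0.1   0.08  0.13] 
q [-0.321  0.76  -0.367  1.48   0.309  0.951 -0.952] 20.65
```

View pics/s13.png

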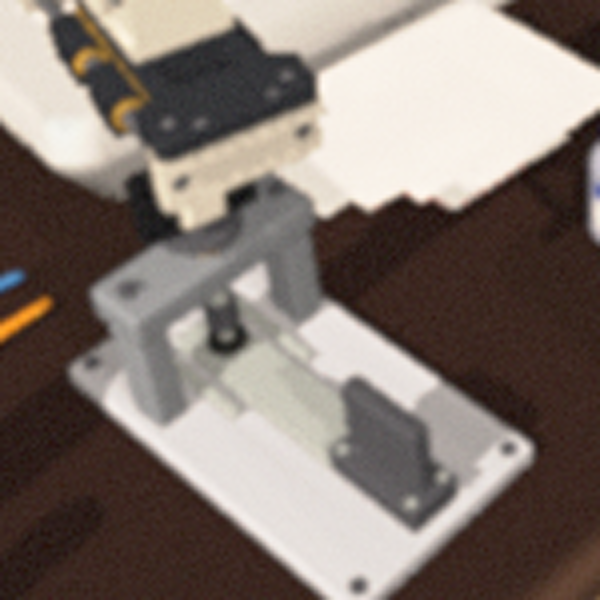

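apply_moves(
  plan=[
    {"hand": 0.0,"translation": [0.4,-0.5,-1],"rotation": [0.12,0,0]},
    {"hand": 0.0,"translation": [0.4,0,0],"rotation": [0.12,0,0]},
    {"hand": 0.0,"translation": [0.4,0,0],"rotation": [0.12,0,0]},
    {"hand": 0.0,"translation": [0.4,0,0],"rotation": [0.12,0,0]},
    {"hand": 0.0,"translation": [0.4,0,0],"rotation": [0.12,0,0]},
    {"hand": 0.0,"translation": [0.4,0,0],"rotation": [0.12,0,0]},
  ],
)

```text
clock: 21.45
ee_pos: [0.5898, 0.3139, 0.1313]
eef_rot: [0.637, 0.315, 0.632, -0.309]
contact_force: [2.1, -0.2, 0.2]
finger_gap: 0.0117
```

Run:
```python
from h import *
knob()
```

```text
jaw yaw -52.35 q mod pi 2.55 tcp [0.5898 0.3139 0.1313] xaxis [ 0.009  0.005 -1.   ] gap 0.011672342658797063 F [ 2.1 -0.2  0.2] M [-0.14  0.09  0.06] 
q [-0.429  0.742 -0.167  1.487  0.143  0.914 -1.552] 21.45
```

apply_moves(
  plan=[
    {"hand": 0.0,"translation": [0.4,-2,-0.7],"rotation": [0.12,0,0]},
    {"hand": 0.0,"translation": [0.4,0,0],"rotation": [0.12,0,0]},
    {"hand": 0.0,"translation": [0.3,0,0],"rotation": [0.1,0,0]},
    {"hand": 0.0,"translation": [0,0,0],"rotation": [0,0,0]},
  ],
)

```text
clock: 21.95
ee_pos: [0.5901, 0.3133, 0.1303]
eef_rot: [0.575, 0.42, 0.569, -0.411]
contact_force: [0.7, 1.2, -0.5]
finger_gap: 0.0116
```

Run:
```python
from h import *
knob()
f,T=grab('scene'); im=cv2.cvtColor(f['pixels'],cv2.COLOR_RGB2BGR)
cv2.imwrite('pics/s14.png',cv2.resize(im[240:310,140:230],None,fx=8,fy=8,interpolation=cv2.INTER_CUBIC))
```

```text
jaw yaw -72.01 q mod pi 2.893 tcp [0.5901 0.3133 0.1303] xaxis [ 0.014  0.006 -1.   ] gap 0.011588727337282593 F [ 0.7  1.2 -0.5] M [-0.21 -0.   -0.05] 
q [-0.482  0.737 -0.071  1.494  0.064  0.898 -1.83 ] 21.95
```

View pics/s14.png

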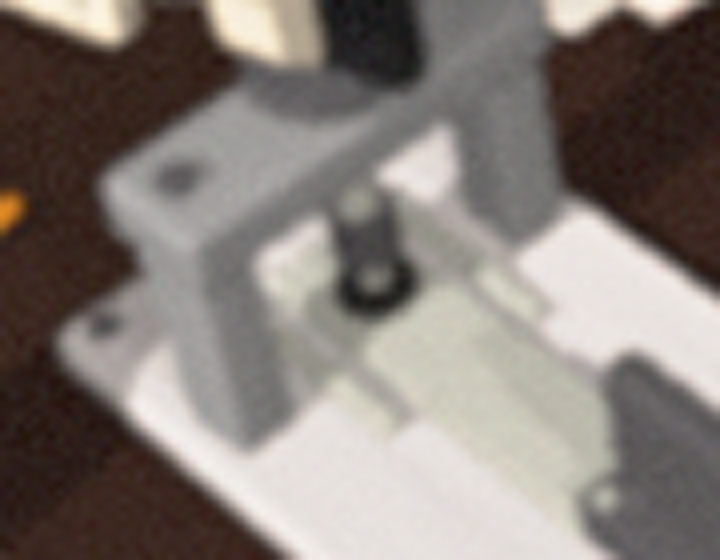

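apply_moves(
  plan=[
    {"hand": 0.0,"translation": [0.3,-2,0],"rotation": [0.1,0,0]},
    {"hand": 0.0,"translation": [0.3,0,0],"rotation": [0.1,0,0]},
    {"hand": 0.0,"translation": [0.3,0,0],"rotation": [0.1,0,0]},
    {"hand": 0.0,"translation": [0.3,0,0],"rotation": [0.1,0,0]},
    {"hand": 0.0,"translation": [0.3,0,0],"rotation": [0.08,0,0]},
    {"hand": 0.0,"translation": [0,0,0],"rotation": [0,0,0]},
    {"hand": 0.0,"translation": [0,0,0],"rotation": [0,0,0]},
  ],
)

```text
clock: 22.88
ee_pos: [0.5902, 0.3123, 0.1289]
eef_rot: [0.461, 0.544, 0.456, -0.532]
contact_force: [0.9, 0.2, 0.2]
finger_gap: 0.0119
```

Run:
```python
from h import *
knob()
f,T=grab('scene'); im=cv2.cvtColor(f['pixels'],cv2.COLOR_RGB2BGR)
cv2.imwrite('pics/s15.png',cv2.resize(im[240:310,140:230],None,fx=8,fy=8,interpolation=cv2.INTER_CUBIC))
```

```text
jaw yaw -99.15 q mod pi 0.225 tcp [0.5902 0.3123 0.1289] xaxis [ 0.018  0.005 -1.   ] gap 0.011889171613023726 F [0.9 0.2 0.2] M [-0.41 -0.02 -0.03] 
q [-0.556  0.736  0.062  1.503 -0.048  0.886 -2.211] 22.875
```

View pics/s15.png

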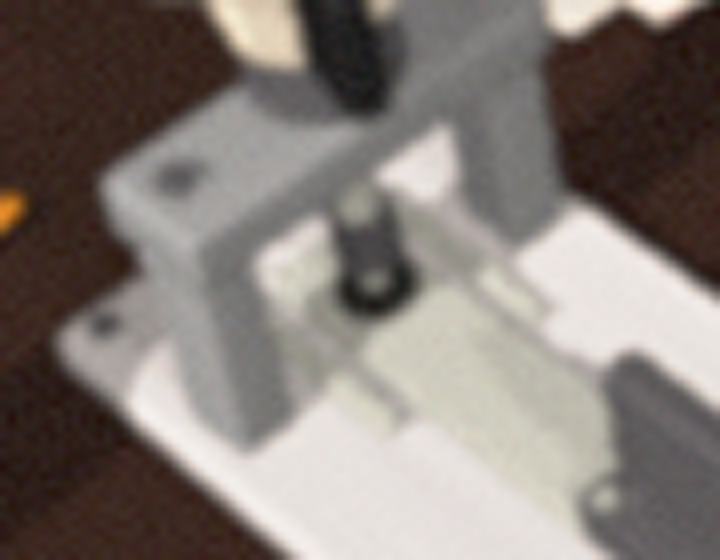

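q ≈ 3.37 rad (about 1.1 mm past contact, roughly 2 N), and the pad hasn't moved in the picture since 2.89, so it is resting on the blade. Release and rise.

apply_moves(
  plan=[
    {"hand": 0.4,"translation": [0,0,0],"rotation": [0,0,0]},
    {"hand": 0.4,"translation": [0,0,0],"rotation": [0,0,0]},
    {"hand": 0.4,"translation": [0,0,0],"rotation": [0,0,0]},
    {"hand": 0.4,"translation": [-10,0,0],"rotation": [0,0,0]},
    {"hand": 0.4,"translation": [-25,0,0],"rotation": [0,0,0]},
    {"hand": 0.4,"translation": [-30,0,0],"rotation": [0,0,0]},
    {"hand": 0.4,"translation": [-30,-20,0],"rotation": [0,0,0]},
    {"hand": 0.4,"translation": [-20,-40,0],"rotation": [0,0,0]},
  ],
)

```text
clock: 23.92
ee_pos: [0.5293, 0.3199, 0.2467]
eef_rot: [0.46, 0.545, 0.455, -0.533]
contact_force: [0.5, 1.1, 0.4]
finger_gap: 0.0373
```

apply_moves(
  plan=[
    {"hand": 0.4,"translation": [-10,-40,0],"rotation": [0,0,0]},
    {"hand": 0.4,"translation": [-5,-30,0],"rotation": [0,0,0]},
    {"hand": 0.4,"translation": [0,0,0],"rotation": [0,0,0]},
  ],
)

```text
clock: 24.3
ee_pos: [0.4564, 0.3339, 0.2663]
eef_rot: [0.46, 0.547, 0.457, -0.529]
contact_force: [0.7, -0.5, -0.4]
finger_gap: 0.0371
```

Run:
```python
from h import *
knob()
f,T=grab('wrist','w16.png'); rec('wrist',T,['knob_grip','gauge_thick_fin'])
im=cv2.cvtColor(f['pixels'],cv2.COLOR_RGB2BGR)
a=.0656;o=(.5328,.309)
for B,col in [(box(o,a,(-.105,.115),(-.06,.06),(.012,)),(0,0,255)),(box(o,a,(-.097,-.037),(-.015,.015),(.028,)),(255,255,0)),(box((.587,.3125),np.radians(3.76)-3.37,(-.03,.03),(-.006,.006),(.149,)),(0,255,255))]:
    cv2.polylines(im,[np.int32(fproj(f,T,B).round())],True,col,1)
cv2.imwrite('pics/w16o.png',im)
f,T=grab('scene'); im=cv2.cvtColor(f['pixels'],cv2.COLOR_RGB2BGR)
cv2.imwrite('pics/s16.png',im); cv2.imwrite('pics/s16z.png',cv2.resize(im[210:330,140:270],None,fx=5,fy=5,interpolation=cv2.INTER_CUBIC))
f,T=grab('top','t16.png')
```

```text
jaw yaw -99.09 q mod pi 0.224 tcp [0.4564 0.3339 0.2663] xaxis [ 0.022  0.012 -1.   ] gap 0.03714259214408998 F [ 0.7 -0.5 -0.4] M [ 0.02 -0.01 -0.02] 
q [-0.717  0.438  0.067  1.648 -0.029  1.031 -2.372] 24.3
wrist knob_grip 0.96 [0.5843 0.314  0.1496] cam [ 0.003 -0.123  0.245]
wrist gauge_thick_fin 0.77 [0.5027 0.3067 0.0197] cam [ 0.025 -0.084  0.392]
```

View pics/w16.png

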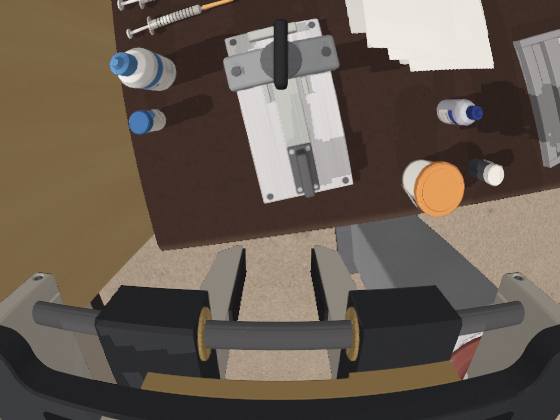

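View pics/w16o.png

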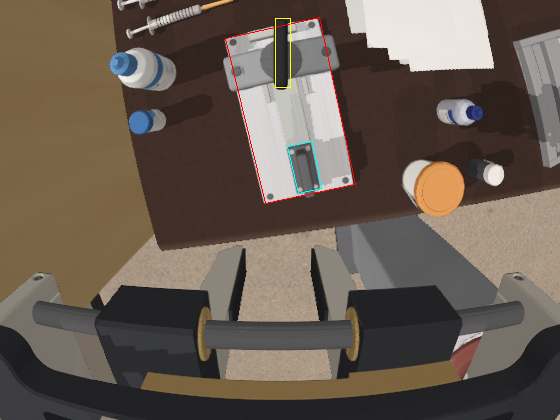

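View pics/s16z.png

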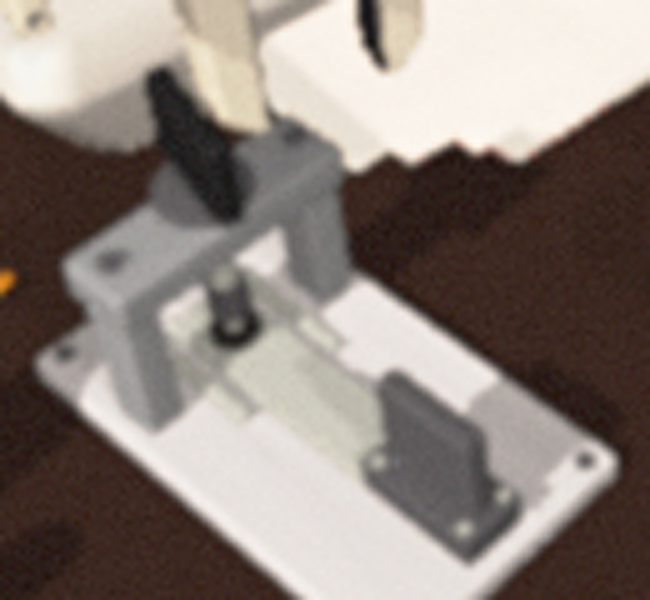

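View pics/s16.png

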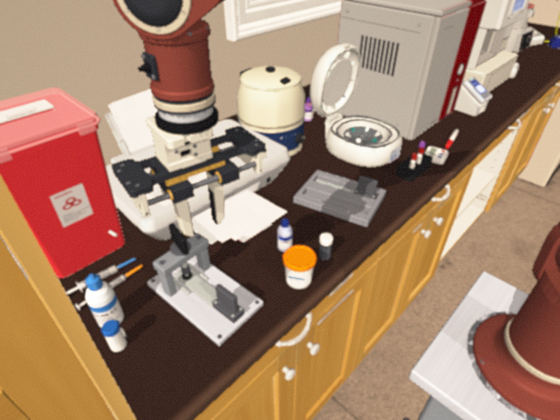

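Run:
```python
import cv2
a=cv2.imread('pics/w16.png')[10:100,210:350]; cv2.imwrite('pics/w16z.png',cv2.resize(a,None,fx=5.5,fy=5.5,interpolation=cv2.INTER_CUBIC))
a=cv2.imread('pics/t16.png')[170:280,140:230]; cv2.imwrite('pics/t16z.png',cv2.resize(a,None,fx=5,fy=5,interpolation=cv2.INTER_CUBIC))
```

```text
(no output)
```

View pics/w16z.png

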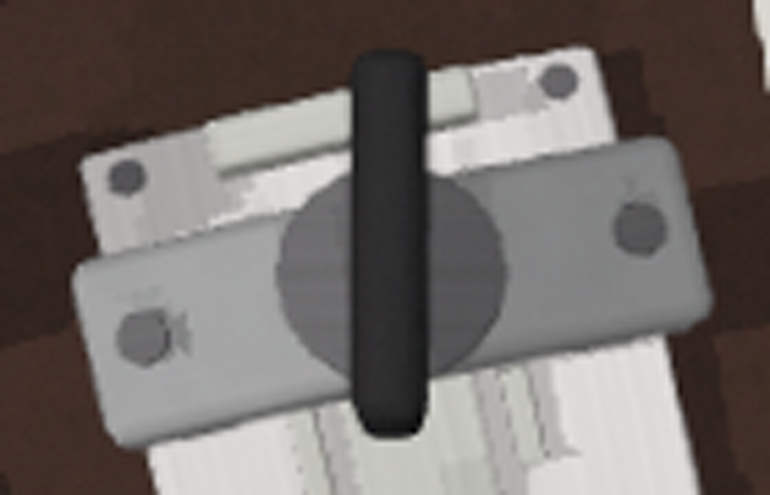

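View pics/t16z.png

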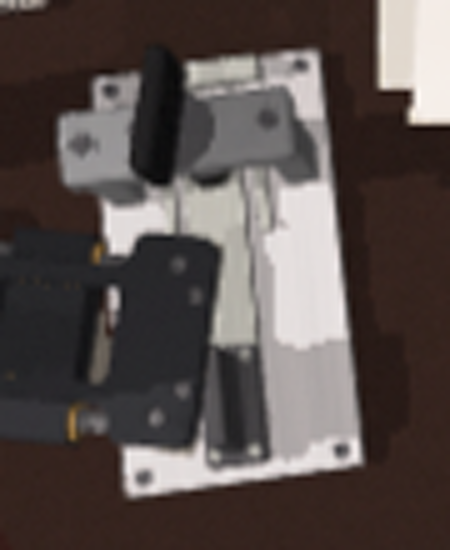

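Run:
```python
from h import *
print(env.job_done(), env.sense()['clock'])
```

```text
the job is handed in; nothing more can be done
the job is handed in; nothing more can be done
```

The wide, thick gauge is now flat on the press bed with its blade under the pad, and the pad is set lightly on it. I handed the job in at about 24.5 s of the 72 s allowed.

**Gauge:** I lifted it straight up out of the pocket nearer the press and slid the blade in between the guide strips while the pad was still clear. The handle's final position puts the tip about 27 mm past the pad's axis. That is calculated, because the beam hides the tip in the pictures.

**Screw:** I turned the knob clockwise from about 0.62 to about 3.37 rad. That is roughly 1 mm past first contact, so the pad should press with about 2 N, worked out from the knob angle and the stated spring rate. The pad's image did not move over the last half radian, which fits it resting on the blade.

**Last checks:** After I let go, the knob bar stayed at the set angle, reading 3.35 to 3.37 rad. In the pictures the gauge was undisturbed, the thin gauge was still in its pocket, and the cup, bottle and vial stood where they were. The robot was clear of everything, and no check failed or disagreed beyond the small difference in knob angle.

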